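Set out a parts order on the collection shelf

ROBOT

A 7-joint arm with a two-finger parallel gripper is mounted at the origin on the work surface. World frame = base frame: x ahead of the robot, y to its left, z up, the work surface at z = 0. Lengths are in mm, angles in rad, forces in N, time in s.
With the tool pointing down it reaches from about 400 to 875 mm from the base axis. Payload 4.4 kg.
Tool frame: the origin (TCP) lies midway between the tips of the shut fingers; the grasp point (between the pads) lies 19 mm behind it; z points along the fingers, y is the direction in which the jaws open and shut (so a half turn about z gives the same grasp; the last joint's range is limited). The gripper opens to 85 mm and grips with 20 to 120 N. Pads are 22 mm wide; open, the fingers measure 114 mm over their backs; the gripper's body (76 mm by 85 mm) begins 54 mm behind the grasp point. The pads swing forward as they close: fully open they stand 13 mm farther back than shut.
Start: joints at [1.045, 0.628, 0.038, 1.517, -0.027, 0.996, -0.02], TCP at [288.478, -582.493, 231.313] pointing down, gripper open.
Joint ranges: [-3.06, 3.06], [-0.37, 2.12], [-1.25, 1.32], [0.18, 2.47], [-1.1, 4.24], [0.23, 1.98], [-2.94, 2.94]. Speed limits (rad/s): [2.57, 2.57, 3.14, 3.14, 3.14, 3.14, 3.14].

INTERFACE

Orientations are given as [roll, pitch, yaw] about the fixed x, y, z axes, in that order (R = Rz(yaw) Ry(pitch) Rx(roll)).
In Python, from cell import ctrl, vision gives the robot as it stands.
- The arm moves only by the tool play_rows, never from a script. Its arguments are lists of equal length, an entry for each row: "slide": the shift along the tool's x, y, z in mm, a list of three; "turn": the turn about the tool's z in rad; "fingers": the opening, from 0 (shut) to 1 (fully open). A call has 1 to 5 rows; each row is the pose to reach, as a shift and turn from the pose measured when the call began, along the tool's axes at that moment; what a row does not reach only later rows make up. A row lasts 1/8 s, in which the tool goes at most 62.5 mm and 10.7 degrees, less where a joint would pass 70% of its speed; a pose out of reach is approached as far as the arm can. A call with a gripper value outside its range is refused whole. The fingers move at their own pace and stop on an object; the grip force is fixed at half the most. Time passes only in rows, so rows that repeat a pose let the fingers close. It gives the time, the measured TCP pose, the force and the opening at its end, in the units of the state.
- ctrl.read_state(): the state, without advancing time (a new reading comes with each control period).
- vision.get_image(name): name is "scene" or "top" or "wrist"; returns (picture, depth): 400x640x3 uint8, blue, green, red; 400x640 float32, mm along the optical axis (not along the pixel's ray), 0 where there is no reading.
- vision.camera_params(name): a dict with "fx", "fy", "cx", "cy" (pixels), "position" and "rotation" of the camera in the world. Camera axes: x right, y up, looking along -z (the intrinsics and any distortion apply to the point x, -y, -z); pixel columns grow to the right and rows downward; lengths in mm; the calibration is good to about 2 mm. The wrist camera is an equidistant fisheye: a pixel r from the principal point sees the ray r / f radians off the axis. A picture is of the moment at which its call begins: read the wrist's pose just before it. camera_params takes no time and is no camera call; for the wrist camera it gives the pose at the moment of the call.
- ctrl.finish_job(): hands the job in, once; it reports no verdict.
The state is a dict: "clock": time; "qpos": joint angles; "qd": joint speeds; "tau": joint torques, N m; "eef_pos": TCP position; "tool_rot": TCP orientation; "force": force on the tool from outside, world axes, zero at the start; "torque": the same for the moment, N m; "width": finger opening in mm.
Only numpy, scipy, OpenCV 4.12 (cv2) and the standard library are available. Lean on these libraries where they do the work, as an engineer would, in place of code of your own. Each camera call takes 0.05 s, during which the arm holds its last target.

TASK

Set out this order for collection at the parts-store counter: stand every small labelled carton upright on the free part of the low wooden-topped shelf, side by side in one row along the middle of the deck, square to the shelf and with its label end facing the aisle (the long side with the ticket strip, away from the robot). Pull every screwdriver up out of the steel tube holder and lay it down flat inside the grey order tray at the end of the shelf. Leave the tape, stapler, can and bolt bin where they are; a carton that gets knocked out of place on the way has to be put right.

Things in the scene. Friction and masses are not known exactly. Their poses are not given: they have to be found in the camera images.
- shelf: fixed low collection shelf, a light wooden deck on a blue steel frame, 220 mm deep (its x) by 690 mm long (its y), deck surface 50 mm above the table. Origin on the table under its middle; z up; +x points to the aisle side, the long side away from the robot, which carries the clear edge strip with paper tickets. The order tray stands on its +y end; the rest of the deck, from y = -345 mm to y = +190 mm, is free for cartons
- tray: fixed grey shallow order tray standing on the shelf's +y end: outside 212 mm (its x, parallel to the shelf's x) by 140 mm (its y), walls 28 mm high and 3 mm thick, floor 3 mm thick. Origin under the middle of its floor, which is on the shelf deck; z up
- holder: fixed holder: steel base plate 90 x 260 x 8 mm (x, y, z) with three upright square tubes in a row along its y, at y = -85, 0 and +85 mm; tubes 24 mm square outside, 18 mm inside, open at the top, rims 100 mm above the table. Origin on the table under the middle. Each tube holds one screwdriver or none
- carton1: loose closed cardboard carton 100 x 60 x 60 mm (its x, y, z), under 0.6 kg, may be absent. Origin at the centre of its underside, z up; +x points out through the end with the white label, which also folds over the top edge of that end; the opposite end is plain. It starts upright on the table
- carton1_label (a point): point on the labelled end face of carton 1, 50 mm from its origin along its x and 43 mm above its underside
- carton2: loose closed cardboard carton 110 x 56 x 64 mm (its x, y, z), under 0.6 kg, may be absent. Origin at the centre of its underside, z up; +x points out through the end with the white label, which also folds over the top edge of that end; the opposite end is plain. It starts upright on the table
- carton2_label (a point): point on the labelled end face of carton 2, 55 mm from its origin along its x and 46 mm above its underside
- carton3: loose closed cardboard carton 96 x 62 x 58 mm (its x, y, z), under 0.6 kg, may be absent. Origin at the centre of its underside, z up; +x points out through the end with the white label, which also folds over the top edge of that end; the opposite end is plain. It starts upright on the table
- carton3_label (a point): point on the labelled end face of carton 3, 48 mm from its origin along its x and 42 mm above its underside
- carton4: loose closed cardboard carton 120 x 52 x 62 mm (its x, y, z), under 0.6 kg, may be absent. Origin at the centre of its underside, z up; +x points out through the end with the white label, which also folds over the top edge of that end; the opposite end is plain. It starts upright on the table
- carton4_label (a point): point on the labelled end face of carton 4, 60 mm from its origin along its x and 45 mm above its underside
- driver1: loose screwdriver 165 mm long, may be absent, 0.1 kg: black square handle 28 x 28 x 85 mm with rounded edges, round steel shaft 8 mm thick and about 80 mm long. Origin where the handle meets the shaft, +z along the handle to its butt end, x and y square to the handle's flat sides. It starts upright, shaft down in a tube, the underside of its handle resting on the tube's rim, so its tip hangs about 20 mm above the table
- driver1_top (a point): butt end of the handle, 85 mm from the origin along +z
- driver1_tip (a point): end of the shaft, 72 mm from the origin along -z (the flat blade reaches 8 mm farther)
- driver2: loose screwdriver 165 mm long, may be absent, 0.1 kg: black square handle 28 x 28 x 85 mm with rounded edges, round steel shaft 8 mm thick and about 80 mm long. Origin where the handle meets the shaft, +z along the handle to its butt end, x and y square to the handle's flat sides. It starts upright, shaft down in a tube, the underside of its handle resting on the tube's rim, so its tip hangs about 20 mm above the table
- driver2_top (a point): butt end of the handle, 85 mm from the origin along +z
- driver2_tip (a point): end of the shaft, 72 mm from the origin along -z (the flat blade reaches 8 mm farther)
- driver3: loose screwdriver 165 mm long, may be absent, 0.1 kg: black square handle 28 x 28 x 85 mm with rounded edges, round steel shaft 8 mm thick and about 80 mm long. Origin where the handle meets the shaft, +z along the handle to its butt end, x and y square to the handle's flat sides. It starts upright, shaft down in a tube, the underside of its handle resting on the tube's rim, so its tip hangs about 20 mm above the table
- driver3_top (a point): butt end of the handle, 85 mm from the origin along +z
- driver3_tip (a point): end of the shaft, 72 mm from the origin along -z (the flat blade reaches 8 mm farther)
- tape_roll: loose roll of parcel tape, 104 mm across, 48 mm high, lying flat; to be left alone. Origin under its centre
- stapler: loose stapler, 140 mm long; to be left alone. Origin under its middle
- spray_can: loose aluminium can, 56 mm across, 170 mm tall; to be left alone. Origin under its centre
- bolt_bin: loose grey plastic picking bin, 170 x 110 x 80 mm; to be left alone. Origin under its centre
Not all that is in view belongs to the job. Leave any red or yellow look-alike of the driver3 alone.

How it is judged (in metres and radians):
At the end, for the whole second after the job is handed in: every carton present stands at rest upright on the deck, centre within 40 mm of its middle line, clear of the tray, label end to the aisle, square within 0.22 rad; every screwdriver present lies at rest in the order tray, both ends within its walls and under 50 mm above the deck (x of carton1 in the frame of shelf between -0.04 and 0.04 m and y of carton1 in the frame of shelf between -0.325 and 0.18 m and z of carton1 in the frame of shelf between 0.042 and 0.058 m and angle between each of carton1, carton2, carton3, carton4's own z axis and vertical below 0.1 rad and angle between the x axis of each of carton1, carton2, carton3, carton4 and the x axis of shelf, either way round below 0.22 rad and x of each of carton1_label, carton2_label, carton3_label, carton4_label in the frame of shelf above 0 m and linear speed of each of carton1, carton2, carton3, carton4, driver1, driver2, driver3 below 0.03 m/s and x of carton2 in the frame of shelf between -0.04 and 0.04 m and y of carton2 in the frame of shelf between -0.325 and 0.18 m and z of carton2 in the frame of shelf between 0.042 and 0.058 m and x of carton3 in the frame of shelf between -0.04 and 0.04 m and y of carton3 in the frame of shelf between -0.325 and 0.18 m and z of carton3 in the frame of shelf between 0.042 and 0.058 m and x of carton4 in the frame of shelf between -0.04 and 0.04 m and y of carton4 in the frame of shelf between -0.325 and 0.18 m and z of carton4 in the frame of shelf between 0.042 and 0.058 m and x of driver1_top in the frame of tray between -0.106 and 0.106 m and y of driver1_top in the frame of tray between -0.07 and 0.07 m and z of each of driver1_top, driver1_tip, driver2_top, driver2_tip, driver3_top, driver3_tip in the frame of tray below 0.05 m and x of driver1_tip in the frame of tray between -0.106 and 0.106 m and y of driver1_tip in the frame of tray between -0.07 and 0.07 m and x of driver2_top in the frame of tray between -0.106 and 0.106 m and y of driver2_top in the frame of tray between -0.07 and 0.07 m and x of driver2_tip in the frame of tray between -0.106 and 0.106 m and y of driver2_tip in the frame of tray between -0.07 and 0.07 m and x of driver3_top in the frame of tray between -0.106 and 0.106 m and y of driver3_top in the frame of tray between -0.07 and 0.07 m and x of driver3_tip in the frame of tray between -0.106 and 0.106 m and y of driver3_tip in the frame of tray between -0.07 and 0.07 m); the robot touches nothing.
It fails at once if the tape roll is pushed more than 5 cm or tipped over (distance of tape_roll from where it was at the start of the episode above 0.05 m or angle between tape_roll's own z axis and vertical above 0.5 rad).
It fails at once if the stapler is pushed more than 5 cm or tipped over (distance of stapler from where it was at the start of the episode above 0.05 m or angle between stapler's own z axis and vertical above 0.5 rad).
It fails at once if the spray can is pushed more than 5 cm or tipped over (distance of spray_can from where it was at the start of the episode above 0.05 m or angle between spray_can's own z axis and vertical above 0.5 rad).
It fails at once if the bolt bin is pushed more than 5 cm or tipped over (distance of bolt_bin from where it was at the start of the episode above 0.05 m or angle between bolt_bin's own z axis and vertical above 0.5 rad).
Of carton1, carton2, carton3, carton4 only 3 to 4 are there at a start; the rules pass over those that are not, and their reading is None.
Of driver1, driver2, driver3 only 2 to 3 are there at a start; the rules pass over those that are not, and their reading is None.
At some moment in a run one of carton1, carton2, carton3, carton4 may be knocked a few centimetres aside while the robot is not near it.
It also fails if it takes over 210 s, if anything falls off the work surface, if the arm or the gripper's body presses on something with over 40 N, if the wrist force passes 120 N, or if a joint passes its speed limit or range.

## Working session

There is one attempt and no reset: what is moved stays moved. The work goes in short steps, Python scripts to look and compute and a tool call to move; the robot and the scene stay as the last step left them, time stands still between calls to the robot, and variables do not carry over. Pictures are saved under pics/ and viewed, and the job is handed in when it is done.

Besides the shell and the picture viewer there is one more tool, called as name(argument=value, ...), one argument or row to a line, values as JSON. play_rows: Moves the arm, as the interface text tells. Its arguments: {"type":"object","properties":{"slide":{"type":"array"},"turn":{"type":"array"},"fingers":{"type":"array"}},"required":["slide","turn","fingers"]}

```bash
ls; mkdir -p pics; python3 - <<'E'
from cell import ctrl, vision
import cv2,numpy as np
print(ctrl.read_state())
for n in ["scene","top","wrist"]:
    p=vision.camera_params(n);im,d=vision.get_image(n)
    print(n,p)
    cv2.imwrite(f"pics/{n}0.png",im); np.save(f"pics/{n}0.npy",d)
E
```

```text
pics
{'clock': 0.0, 'qpos': array([ 1.04519233,  0.62931706,  0.03845499,  1.51840891, -0.02700201,
        0.99629707, -0.02001853]), 'qd': array([-0.00017068, -0.00022876, -0.00208597,  0.00064132,  0.00071161,
        0.0019941 ,  0.00149947]), 'tau': array([ 2.78191383e-04, -5.63402438e+01,  1.22639392e+00, -1.93441647e+01,
        1.10561712e-02,  1.05474971e-02,  2.59544493e-05]), 'eef_pos': array([ 288.18489452, -581.90378432,  230.39508708]), 'tool_rot': array([-3.13968088e+00,  3.06372666e-05,  4.59772933e-01]), 'force': array([-0.48296567, -0.33232088,  0.29161722]), 'torque': array([ 0.04350289,  0.04574952, -0.0282478 ]), 'width': 85.54465545928771}
scene {'fx': 433.7384902208415, 'fy': 433.7384902208415, 'cx': 317.0856689236711, 'cy': 203.26096797689326, 'position': array([1606.23234313,  383.9978008 , 1007.54212949]), 'rotation': array([0.91205103, 0.01020981, 1.9065245 ])}
top {'fx': 370.0559612188671, 'fy': 370.0559612188671, 'cx': 324.9092383003134, 'cy': 201.84528151257828, 'position': array([ 295.41608929,  -23.54871563, 1409.45324271]), 'rotation': array([ 0.19212444,  0.02886711, -1.57114263])}
wrist {'fx': 309.70691628693146, 'fy': 309.70691628693146, 'cx': 315.1853423126971, 'cy': 195.7404043797332, 'position': array([ 358.96514976, -547.22023806,  372.43010345]), 'rotation': array([-0.31275   ,  0.00146884, -1.11086982])}
```

View pics/scene0.png

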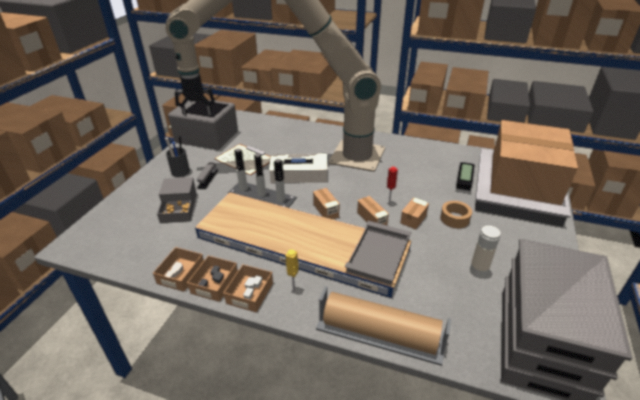

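View pics/top0.png

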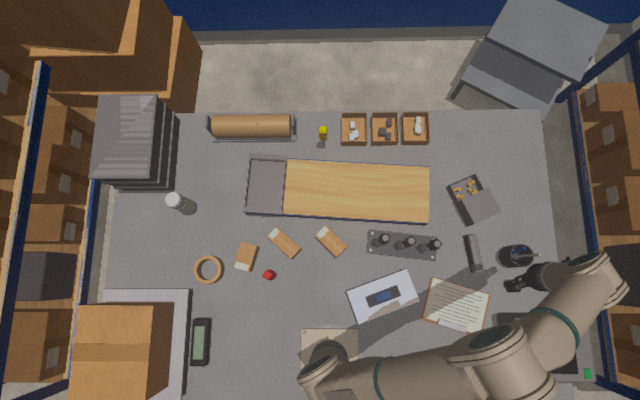

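View pics/wrist0.png

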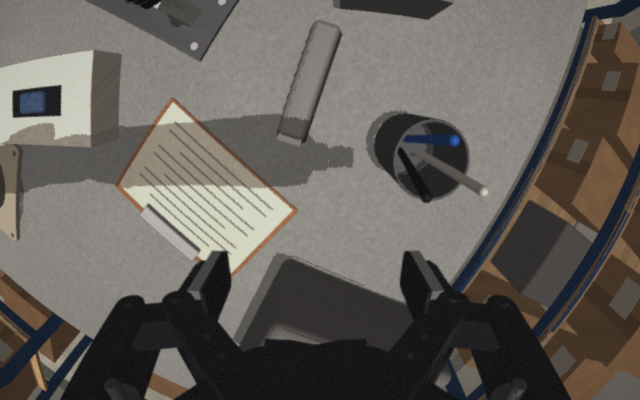

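```bash
cat > h.py <<'E'
from cell import ctrl, vision
import cv2,numpy as np
from scipy.spatial.transform import Rotation as Ro
def rays(name,px,p=None):
    p=p or vision.camera_params(name); px=np.atleast_2d(np.array(px,float))
    a=(px[:,0]-p['cx'])/p['fx']; b=(px[:,1]-p['cy'])/p['fy']
    if name=='wrist':
        r=np.hypot(a,b)+1e-9; s=np.sin(r)/r; d=np.stack([a*s,-b*s,-np.cos(r)],1)
    else: d=np.stack([a,-b,-np.ones_like(a)],1)
    return p['position'], d@Ro.from_euler('xyz',p['rotation']).as_matrix().T
def onplane(name,px,z,p=None):
    o,d=rays(name,px,p); return o+d*((z-o[2])/d[:,2])[:,None]
def snap(name,tag):
    p=vision.camera_params(name); im,d=vision.get_image(name); cv2.imwrite(f"pics/{tag}.png",im); return im,d,p
def cloud(name,d,p):
    v,u=np.mgrid[0:400,0:640]; px=np.stack([u.ravel(),v.ravel()],1)
    o,r=rays(name,px,p)
    dc=d.ravel()
    if name=='wrist':
        a=(px[:,0]-p['cx'])/p['fx'];b=(px[:,1]-p['cy'])/p['fy'];k=dc/np.cos(np.hypot(a,b))
    else: k=dc
    P=o+r*k[:,None]; P[dc==0]=np.nan
    return P.reshape(400,640,3)
def st():
    s=ctrl.read_state(); print('t %.2f'%s['clock'],'tcp',s['eef_pos'].round(1),'rpy',s['tool_rot'].round(3),'F',s['force'].round(1),'w %.1f'%s['width'],'q',s['qpos'].round(2)); return s
def delta(dw,yaw):
    c,s=np.cos(yaw),np.sin(yaw); return np.array([c*dw[0]+s*dw[1], s*dw[0]-c*dw[1], -dw[2]])
E
python3 - <<'E'
from h import *
im=cv2.imread('pics/top0.png'); d=np.load('pics/top0.npy'); p=vision.camera_params('top')
P=cloud('top',d,p)
for u,v in [(340,190),(500,150),(265,188),(284,242),(331,241),(246,256),(380,237),(408,238),(436,241)]: print((u,v),P[v,u].round(0))
hsv=cv2.cvtColor(im,cv2.COLOR_BGR2HSV)
# wood deck
m=cv2.inRange(hsv,(8,70,90),(30,255,255)); m[:, :]=m
n,l,s,c=cv2.connectedComponentsWithStats(m)
for i in range(1,n):
    if s[i,4]>100 and 150<c[i][1]<280 and 200<c[i][0]<460:
        cn=cv2.findContours((l==i).astype('u1'),0,2)[0][0]; r=cv2.minAreaRect(cn); print(s[i],c[i].round(1),r)
        B=cv2.boxPoints(r); print(onplane('top',B,50 if s[i,4]>3000 else 60,p).round(1)[:,:2].tolist())
big=cv2.resize(im[150:300,190:460],None,fx=2.9,fy=2.9,interpolation=cv2.INTER_CUBIC); cv2.imwrite('pics/c1.png',big)
E
```

```text
(340, 190) [605. -41.  52.]
(500, 150) [ 774. -673.   -3.]
(265, 188) [614. 242.  53.]
(284, 242) [410. 165.  61.]
(331, 241) [412.  -7.  65.]
(246, 256) [359. 303.  59.]
(380, 237) [ 415. -171.  176.]
(408, 238) [ 411. -262.  183.]
(436, 241) [ 401. -351.  189.]
[ 283  159  147   64 7970] [356.6 190.4] ((356.695556640625, 190.17189025878906), (146.14337158203125, 55.34782409667969), 3.5395588874816895)
[[517.4, 175.7], [732.5, 167.2], [691.6, -387.0], [481.1, -363.0]]
[267 227  34  32 425] [285.6 243.9] ((283.9984130859375, 242.4600830078125), (33.74443817138672, 14.583023071289062), 42.709388732910156)
[[430.3, 229.1], [469.7, 193.6], [385.7, 101.1], [347.2, 136.5]]
[315 226  32  32 407] [332.3 242.8] ((330.7562561035156, 241.0065460205078), (30.413726806640625, 15.877487182617188), 46.46879959106445)
[[433.1, 53.3], [473.2, 11.2], [392.4, -64.7], [353.3, -22.7]]
[233 242  24  29 375] [245.6 253.7] ((244.82571411132812, 255.74771118164062), (17.528223037719727, 26.436006546020508), 16.699243545532227)
[[323.8, 349.7], [415.2, 326.0], [396.7, 263.4], [305.8, 287.8]]
[193 255  29  29 352] [207.1 269.2] ((207.0, 269.0), (28.0, 28.0), 90.0)
[[363.1, 497.4], [362.9, 394.3], [263.2, 388.9], [263.2, 490.6]]
```

View pics/c1.png

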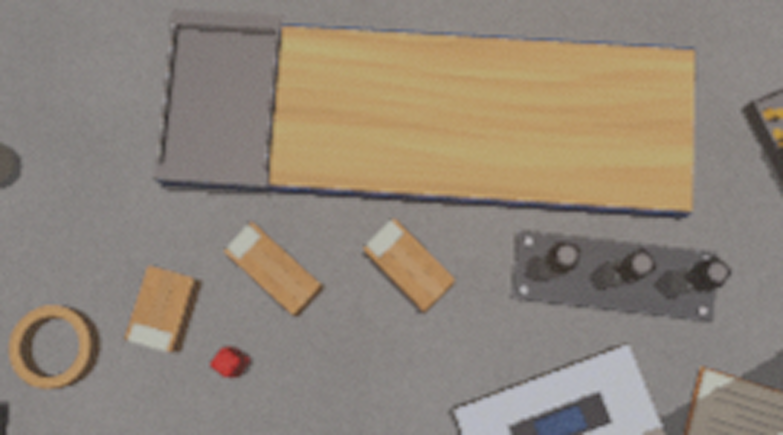

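```bash
cat >> h.py <<'E'
def cartons(name,im,d,p,zlo=45,zhi=80,boxes=None):
    P=cloud(name,d,p); out=[]
    hsv=cv2.cvtColor(im,cv2.COLOR_BGR2HSV)
    for (x0,x1,y0,y1) in boxes:
        m=(P[...,2]>zlo)&(P[...,2]<zhi)&(P[...,0]>x0)&(P[...,0]<x1)&(P[...,1]>y0)&(P[...,1]<y1)
        n,l,s,c=cv2.connectedComponentsWithStats(m.astype('u1'))
        if n<2: continue
        i=1+np.argmax(s[1:,4]); m=l==i
        z=np.median(P[m][:,2])
        v,u=np.nonzero(m); Q=onplane(name,np.stack([u,v],1),z,p)[:,:2]
        r=cv2.minAreaRect(Q.astype('f4'))
        lab=m&(hsv[...,1]<70); v2,u2=np.nonzero(lab)
        L=onplane(name,np.stack([u2,v2],1),z,p)[:,:2].mean(0) if len(u2)>3 else None
        # pca axis
        B=cv2.boxPoints(r); e=B[1]-B[0]; f=B[2]-B[1]
        if np.hypot(*e)<np.hypot(*f): e=f
        ctr=np.array(r[0])
        if L is not None and e@(L-ctr)<0: e=-e
        yaw=np.arctan2(e[1],e[0])
        out.append((ctr,yaw)); print('c',ctr.round(1),'size',np.round(r[1],0),'z %.0f'%z,'yaw %.3f'%yaw,'lab',L)
    return out
E
python3 - <<'E'
from h import *
im=cv2.imread('pics/top0.png'); d=np.load('pics/top0.npy'); p=vision.camera_params('top')
cartons('top',im,d,p,boxes=[(330,480,80,240),(330,490,-80,60),(290,430,255,355)])
hsv=cv2.cvtColor(im,cv2.COLOR_BGR2HSV)
m=cv2.inRange(hsv,(8,70,90),(30,255,255))
n,l,s,c=cv2.connectedComponentsWithStats(m); i=[i for i in range(1,n) if s[i,4]>7000 and 300<c[i][0]<400][0]
far=[];near=[];L=[];R=[]
for u in range(295,422,3):
    v=np.nonzero(l[:,u]==i)[0]; far.append((u,v[0]-.5)); near.append((u,v[-1]+.5))
for v in range(172,210,3):
    u=np.nonzero(l[v]==i)[0]; L.append((u[0]-.5,v)); R.append((u[-1]+.5,v))
for nm,e in (('far',far),('near',near),('L',L),('R',R)):
    Q=onplane('top',e,50,p)[:,:2]; f=cv2.fitLine(Q.astype('f4'),cv2.DIST_HUBER,0,.01,.01).ravel(); print(nm,f.round(3),'ang %.4f'%np.arctan2(f[1],f[0]))
E
```

```text
c [410.4 167.6] size [122.  52.] z 62 yaw 0.839 lab [443.05511335 204.33788466]
c [413.5  -3.8] size [108.  54.] z 63 yaw 0.780 lab [445.87983329  24.41892261]
c [360.6 308.6] size [64. 96.] z 58 yaw 2.872 lab [331.76407986 320.01715793]
far [ 6.90000e-02  9.98000e-01  7.10921e+02 -1.09289e+02] ang 1.5018
near [ 6.80000e-02  9.98000e-01  4.98544e+02 -1.07151e+02] ang 1.5028
L [ 9.98000e-01 -6.80000e-02  6.04486e+02  1.70985e+02] ang -0.0685
R [ 9.99000e-01 -5.30000e-02  5.96157e+02 -3.71282e+02] ang -0.0533
```

play_rows(
  slide=[
    [185,-231,-20],
    [185,-231,-20],
    [185,-231,-20],
    [185,-231,-20],
    [185,-231,-20],
  ],
  turn=[-0.1,-0.2,-0.32,-0.32,-0.32],
  fingers=[1,1,1,1,1],
)

```text
clock: 0.78
eef_pos: [351.8, -290.2, 251.1]
tool_rot: [-3.14, -0.001, 0.782]
force: [1.0, -0.4, -0.1]
width: 85.5
```

```bash
python3 - <<'E'
from h import *
s=st(); print(delta(np.array([413.5,-4,250])-s['eef_pos'],s['tool_rot'][2]))
im=cv2.imread('pics/top0.png'); d=np.load('pics/top0.npy'); p=vision.camera_params('top'); P=cloud('top',d,p)
h=cv2.cvtColor(im,cv2.COLOR_BGR2HSV); m=((h[...,0]<6)|(h[...,0]>174))&(h[...,1]>150); m[:255]=0;m[300:]=0;m[:,:240]=0;m[:,300:]=0
Q=P[m]; print(np.nanmin(Q,0),np.nanmax(Q,0),np.nanmedian(Q,0))
E
```

```text
t 0.78 tcp [ 351.8 -290.2  251.1] rpy [-3.14e+00 -1.00e-03  7.82e-01] F [ 1.  -0.4 -0.1] w 85.5 q [ 0.69  0.33 -0.08  2.01  0.03  0.81 -0.2 ]
[ 245.36896429 -159.70185425    1.08259627]
[278.27243797 190.65011766 132.7589028 ] [308.26100003 220.45540471 164.02651045] [294.93152384 203.30528505 157.33729166]
```

play_rows(
  slide=[
    [245,-159,0],
    [245,-159,0],
    [245,-159,0],
    [245,-159,0],
    [245,-159,0],
  ],
  turn=[0,0,0,0,0],
  fingers=[1,1,1,1,1],
)

```text
clock: 1.4
eef_pos: [414.0, -2.0, 251.8]
tool_rot: [-3.14, -0.002, 0.784]
force: [0.5, -1.2, -0.3]
width: 85.3
```

```bash
python3 - <<'E'
from h import *
s=st()
im,d,p=snap('wrist','w1'); P=cloud('wrist',d,p)
print(np.nanmedian(P[...,2]), p['position'])
cartons('wrist',im,d,p,boxes=[(330,480,80,240),(330,490,-80,60)])
E
```

```text
t 1.40 tcp [414.   -2.  251.8] rpy [-3.14e+00 -2.00e-03  7.84e-01] F [ 0.5 -1.2 -0.3] w 85.3 q [ 0.1   0.27 -0.2   2.1   0.07  0.78 -0.93]
15.680327584539953 [469.76198831  53.28263732 393.8547669 ]
c [412.4 162.9] size [122.  57.] z 61 yaw 0.839 lab [441.85336614 199.46661388]
c [415.1  -7.3] size [111.  55.] z 64 yaw 0.775 lab [445.89980444  22.64798642]
```

View pics/w1.png

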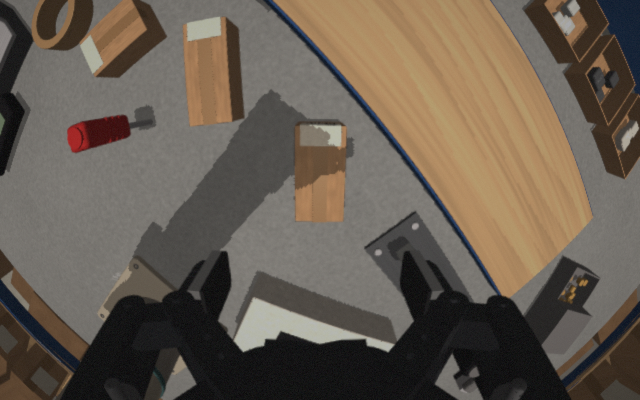

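play_rows(
  slide=[
    [-3,4,60],
    [-3,4,120],
    [-3,4,180],
    [-3,4,236],
    [-3,4,236],
  ],
  turn=[0,0,0,0,0],
  fingers=[1,1,1,1,1],
)

```text
clock: 2.08
eef_pos: [410.9, -8.0, 35.4]
tool_rot: [3.141, 0.025, 0.793]
force: [0.3, -0.6, -0.1]
width: 85.1
```

play_rows(
  slide=[
    [0,0,0],
    [0,0,0],
    [0,0,0],
    [0,0,0],
    [0,0,0],
  ],
  turn=[0,0,0,0,0],
  fingers=[0.3,0.3,0.3,0.3,0.3],
)

```text
clock: 2.7
eef_pos: [411.3, -8.0, 36.0]
tool_rot: [3.14, 0.024, 0.793]
force: [-0.6, -0.5, 6.3]
width: 55.2
```

play_rows(
  slide=[
    [0,0,-40],
    [0,0,-90],
    [0,0,-114],
    [17,50,-114],
    [34,100,-114],
  ],
  turn=[0,0,0,0.17,0.34],
  fingers=[0.3,0.3,0.3,0.3,0.3],
)

```text
clock: 3.32
eef_pos: [509.0, -52.6, 149.8]
tool_rot: [3.132, 0.022, 0.448]
force: [0.2, 0.7, -3.6]
width: 55.1
```

```bash
python3 - <<'E'
from h import *
s=st(); print(delta(np.array([602,-99,150])-s['eef_pos'],s['tool_rot'][2]), s['tool_rot'][2]+.068)
E
```

```text
t 3.33 tcp [509.  -52.6 149.8] rpy [3.132 0.022 0.448] F [ 0.2  0.7 -3.6] w 55.1 q [ 0.35  0.59 -0.47  1.96  0.43  0.71 -1.51]
[63.71318096 82.07361104 -0.18215582] 0.5156870941121339
```

play_rows(
  slide=[
    [32,41,0],
    [64,82,0],
    [64,82,0],
    [64,82,0],
    [64,82,0],
  ],
  turn=[0.17,0.34,0.515,0.515,0.515],
  fingers=[0.3,0.3,0.3,0.3,0.3],
)

```text
clock: 3.95
eef_pos: [601.2, -98.1, 148.8]
tool_rot: [3.123, 0.016, -0.063]
force: [0.1, -0.5, -3.2]
width: 54.5
```

```bash
python3 - <<'E'
from h import *
s=st()
im,d,p=snap('wrist','w2'); P=cloud('wrist',d,p)
E
```

```text
t 3.95 tcp [601.2 -98.1 148.8] rpy [ 3.123  0.016 -0.063] F [ 0.1 -0.5 -3.2] w 54.5 q [ 0.31  0.69 -0.33  1.7   0.31  0.82 -1.8 ]
```

View pics/w2.png

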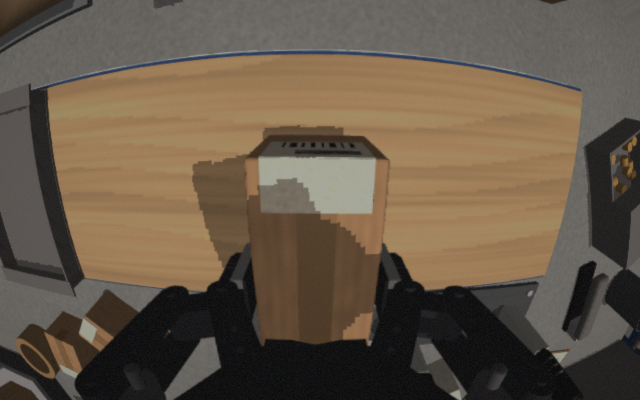

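play_rows(
  slide=[
    [0,0,25],
    [0,0,45],
    [0,0,60],
    [0,0,61],
    [0,0,61],
  ],
  turn=[0,0,0,0,0],
  fingers=[0.3,0.3,0.3,0.3,0.3],
)

```text
clock: 4.62
eef_pos: [600.7, -99.2, 88.5]
tool_rot: [3.123, 0.015, -0.064]
force: [0.3, -0.9, -2.8]
width: 55.1
```

play_rows(
  slide=[
    [0,0,2],
    [0,0,2],
    [0,0,2],
    [0,0,-50],
    [0,0,-110],
  ],
  turn=[0,0,0,0,0],
  fingers=[1,1,1,1,1],
)

```text
clock: 5.25
eef_pos: [601.7, -97.2, 199.0]
tool_rot: [3.123, 0.017, -0.063]
force: [1.4, -0.4, 0.5]
width: 84.9
```

```bash
python3 - <<'E'
from h import *
s=st()
im,d,p=snap('top','t2')
cartons('top',im,d,p,boxes=[(330,480,80,240),(290,430,255,355)])
cartons('top',im,d,p,zlo=95,zhi=140,boxes=[(500,700,-200,30)])
im,d,p=snap('wrist','w3')
cartons('wrist',im,d,p,zlo=95,zhi=140,boxes=[(500,700,-200,30)])
print(delta(np.array([412,167,250])-s['eef_pos'],s['tool_rot'][2]), s['tool_rot'][2]-.839)
E
```

```text
t 5.25 tcp [601.7 -97.2 199. ] rpy [ 3.123  0.017 -0.063] F [ 1.4 -0.4  0.5] w 84.9 q [ 0.32  0.63 -0.35  1.65  0.28  0.93 -1.78]
c [410.4 167.6] size [122.  52.] z 62 yaw 0.839 lab [442.88197539 204.2748441 ]
c [360.7 308.7] size [65. 96.] z 58 yaw 2.872 lab [332.01524011 320.56012489]
c [588.8 -84.8] size [39. 84.] z 113 yaw -0.006 lab None
c [ 605.  -100.2] size [ 56. 112.] z 114 yaw -0.080 lab [ 648.81007156 -103.34458932]
[-206.01002565 -251.67767688  -51.04272593] -0.9023179497694291
```

View pics/w3.png

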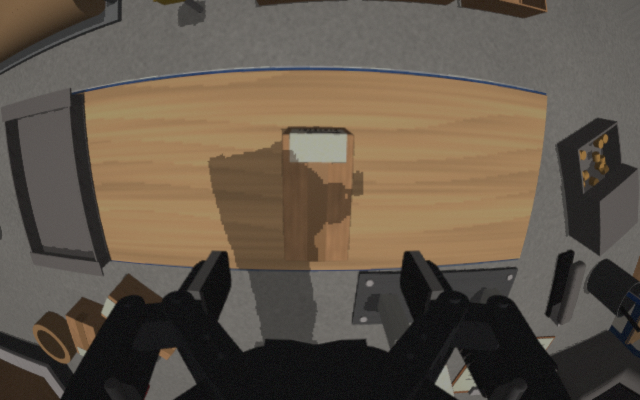

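play_rows(
  slide=[
    [-30,-40,-50],
    [-70,-85,-50],
    [-110,-134,-50],
    [-150,-183,-50],
    [-190,-231,-50],
  ],
  turn=[-0.18,-0.36,-0.54,-0.72,-0.9],
  fingers=[1,1,1,1,1],
)

```text
clock: 5.98
eef_pos: [435.5, 142.0, 251.8]
tool_rot: [3.131, 0.015, 0.842]
force: [1.0, 0.7, 0.2]
width: 85.4
```

```bash
python3 - <<'E'
from h import *
s=st()
im,d,p=snap('wrist','w4')
cartons('wrist',im,d,p,boxes=[(330,480,80,240)])
print(delta(np.array([412,166,20])-s['eef_pos'],s['tool_rot'][2]), s['tool_rot'][2]-.839)
E
```

```text
t 5.97 tcp [435.5 142.  251.8] rpy [3.131 0.015 0.842] F [1.  0.7 0.2] w 85.4 q [ 0.11  0.4  -0.68  1.98  0.34  0.88 -1.48]
c [410.7 165. ] size [121.  52.] z 62 yaw 0.837 lab [442.90937011 200.65276795]
[  2.26036366 -33.45709119 231.8285913 ] 0.0031681315394946896
```

View pics/w4.png

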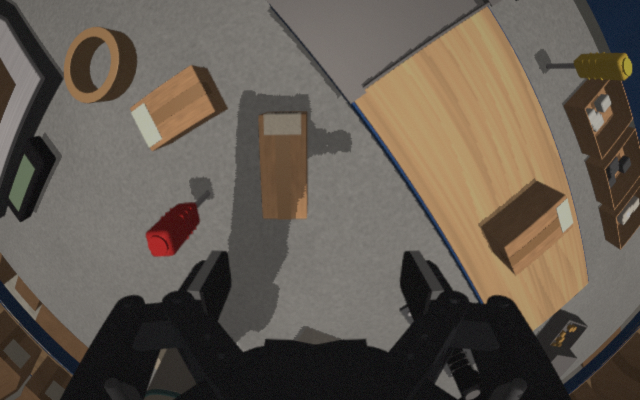

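```bash
cat >> h.py <<'E'
def delta(tgt,s):
    R=Ro.from_euler('xyz',s['tool_rot']).as_matrix(); return (R.T@(np.array(tgt)-s['eef_pos'])).round(1)
E
python3 - <<'E'
from h import *
s=st(); print(delta([411,165.5,18],s),delta([411,165.5,150],s))
E
```

```text
t 6.03 tcp [429.7 149.6 252.3] rpy [3.136 0.013 0.859] F [-5.8  5.7 -0.9] w 85.5 q [ 0.1   0.39 -0.69  1.99  0.33  0.88 -1.48]
[  3.  -25.9 234.1] [  1.2 -25.1 102.1]
```

play_rows(
  slide=[
    [1,-26,40],
    [1,-26,100],
    [2,-26,160],
    [3,-26,220],
    [3,-26,234],
  ],
  turn=[0.02,0.02,0.02,0.02,0.02],
  fingers=[1,1,1,1,1],
)

```text
clock: 6.65
eef_pos: [409.0, 164.6, 14.9]
tool_rot: [3.137, 0.019, 0.839]
force: [0.5, -0.1, 0.1]
width: 85.1
```

play_rows(
  slide=[
    [0,0,0],
    [0,0,0],
    [0,0,0],
    [0,0,0],
    [0,0,0],
  ],
  turn=[0,0,0,0,0],
  fingers=[0.3,0.3,0.3,0.3,0.3],
)

```text
clock: 7.28
eef_pos: [409.6, 164.6, 15.6]
tool_rot: [3.137, 0.018, 0.839]
force: [-0.1, -0.3, 4.6]
width: 51.4
```

```bash
python3 - <<'E'
from h import *
s=st(); print(delta([615,51,150],s),s['tool_rot'][2]+.068)
E
```

```text
t 7.28 tcp [409.6 164.6  15.6] rpy [3.137 0.018 0.839] F [-0.1 -0.3  4.6] w 51.4 q [-0.27  0.77 -0.27  2.22  0.82  0.27 -2.  ]
[  50.4  229.4 -134.2] 0.9068414636986579
```

play_rows(
  slide=[
    [0,0,-50],
    [0,0,-100],
    [12,57,-120],
    [24,115,-120],
    [36,172,-120],
  ],
  turn=[0,0,0.18,0.36,0.54],
  fingers=[0.3,0.3,0.3,0.3,0.3],
)

```text
clock: 7.9
eef_pos: [563.9, 76.8, 136.2]
tool_rot: [3.128, 0.012, 0.292]
force: [-0.4, 1.5, -4.0]
width: 51.3
```

```bash
python3 - <<'E'
from h import *
s=st(); print(delta([615,51,120],s),delta([615,51,68],s),s['tool_rot'][2]+.068)
E
```

```text
t 7.90 tcp [563.9  76.8 136.2] rpy [3.128 0.012 0.292] F [-0.4  1.5 -4. ] w 51.3 q [ 0.1   0.68 -0.46  1.82  0.44  0.76 -1.88]
[41.7 39.2 16.3] [42.3 38.5 68.3] 0.36039151615123804
```

play_rows(
  slide=[
    [20,20,0],
    [42,39,5],
    [42,39,25],
    [42,39,50],
    [42,39,67],
  ],
  turn=[0.18,0.36,0.36,0.36,0.36],
  fingers=[0.3,0.3,0.3,0.3,0.3],
)

```text
clock: 8.52
eef_pos: [613.6, 50.1, 67.7]
tool_rot: [3.124, 0.009, -0.068]
force: [0.4, -0.5, -3.4]
width: 51.5
```

play_rows(
  slide=[
    [0,0,0],
    [0,0,0],
    [0,0,0],
    [0,0,0],
    [0,0,0],
  ],
  turn=[0,0,0,0,0],
  fingers=[0.3,1,1,1,1],
)

```text
clock: 9.15
eef_pos: [613.9, 50.2, 68.2]
tool_rot: [3.124, 0.008, -0.068]
force: [-0.3, 0.6, 0.3]
width: 85.1
```

play_rows(
  slide=[
    [0,0,-50],
    [0,0,-100],
    [0,0,-160],
    [0,0,-160],
    [0,0,-160],
  ],
  turn=[0,0,0,0,0],
  fingers=[1,1,1,1,1],
)

```text
clock: 9.78
eef_pos: [615.0, 52.5, 228.0]
tool_rot: [3.124, 0.008, -0.068]
force: [0.5, -0.5, -0.5]
width: 85.6
```

```bash
python3 - <<'E'
from h import *
s=st()
im,d,p=snap('wrist','w5')
cartons('wrist',im,d,p,zlo=95,zhi=140,boxes=[(500,700,-200,-20),(500,700,-20,130)])
P=cloud('wrist',d,p)
m=(P[...,2]>72)&(P[...,2]<84)&(P[...,0]>480)&(P[...,1]>120)&(P[...,1]<340); Q=P[m][:,:2]; r=cv2.minAreaRect(Q.astype('f4')); print('trayrim',r)
im,d,p=snap('top','t3')
cartons('top',im,d,p,boxes=[(290,430,255,355)])
P=cloud('top',d,p)
m=(P[...,2]>72)&(P[...,2]<84)&(P[...,0]>480)&(P[...,0]<760)&(P[...,1]>120)&(P[...,1]<340); Q=P[m][:,:2]; r=cv2.minAreaRect(Q.astype('f4')); print('trayrim',r)
s=st(); print(delta([361,308,220],s),s['tool_rot'][2]-2.872)
E
```

```text
t 9.78 tcp [615.   52.5 228. ] rpy [ 3.124  0.008 -0.068] F [ 0.5 -0.5 -0.5] w 85.6 q [ 0.11  0.61 -0.4   1.6   0.29  1.   -2.03]
c [604.9 -95.2] size [ 65. 113.] z 113 yaw -0.074 lab [ 648.71651026 -102.05392044]
c [614.7  50.1] size [ 52. 121.] z 112 yaw -0.065 lab [663.32787341  46.90760846]
trayrim ((687.4965209960938, 239.88134765625), (349.5482482910156, 177.0481414794922), 4.375775337219238)
c [360.6 308.6] size [64. 96.] z 58 yaw 2.865 lab [331.75736071 319.60067429]
trayrim ((629.9219970703125, 239.76473999023438), (145.45172119140625, 227.39398193359375), 85.62623596191406)
t 9.88 tcp [614.3  52.4 226.6] rpy [ 3.124  0.011 -0.068] F [-0.3 -0.  -0.3] w 85.5 q [ 0.11  0.62 -0.4   1.6   0.29  1.   -2.03]
[-269.9 -238.     5.4] -2.9396551063129204
```

View pics/w5.png

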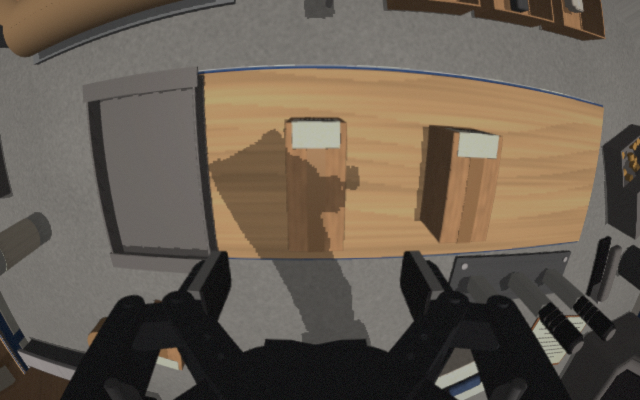

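play_rows(
  slide=[
    [-55,-48,-20],
    [-110,-96,-20],
    [-165,-144,-20],
    [-220,-192,-20],
    [-255,-225,-20],
  ],
  turn=[-0.18,-0.36,-0.54,-0.72,-0.9],
  fingers=[1,1,1,1,1],
)

```text
clock: 10.5
eef_pos: [394.1, 273.4, 244.4]
tool_rot: [3.14, 0.023, 0.838]
force: [0.4, 1.8, -0.0]
width: 85.3
```

play_rows(
  slide=[
    [0,0,0],
    [0,0,0],
    [0,0,0],
    [0,0,0],
    [0,0,0],
  ],
  turn=[-0.18,-0.36,-0.54,-0.72,-0.9],
  fingers=[1,1,1,1,1],
)

```text
clock: 11.12
eef_pos: [393.5, 272.8, 243.2]
tool_rot: [-3.122, 0.016, 1.744]
force: [0.2, -0.7, -0.1]
width: 85.5
```

play_rows(
  slide=[
    [0,0,0],
    [0,0,0],
    [0,0,0],
    [0,0,0],
    [0,0,0],
  ],
  turn=[-0.18,-0.36,-0.54,-0.72,-0.9],
  fingers=[1,1,1,1,1],
)

```text
clock: 11.75
eef_pos: [393.0, 272.2, 241.9]
tool_rot: [-3.115, -0.008, 2.65]
force: [0.2, -0.2, 0.1]
width: 85.3
```

```bash
python3 - <<'E'
from h import *
s=st()
im,d,p=snap('wrist','w6')
(c,y),=cartons('wrist',im,d,p,boxes=[(290,430,255,355)])
s=st();print(delta([c[0],c[1],18],s), s['tool_rot'][2]-y)
E
```

```text
t 11.75 tcp [393.  272.2 241.9] rpy [-3.115 -0.008  2.65 ] F [ 0.2 -0.2  0.1] w 85.3 q [ 0.09  0.63 -1.19  1.93  0.66  1.08 -0.3 ]
c [360.7 306.3] size [62. 97.] z 57 yaw 2.867 lab [326.12459169 315.86866911]
t 11.80 tcp [393.  272.1 241.8] rpy [-3.115 -0.008  2.655] F [ 0.1 -0.3  0.1] w 85.5 q [ 0.09  0.63 -1.19  1.93  0.66  1.08 -0.3 ]
[ 42.7  21.1 223.6] -0.21221549108222204
```

View pics/w6.png

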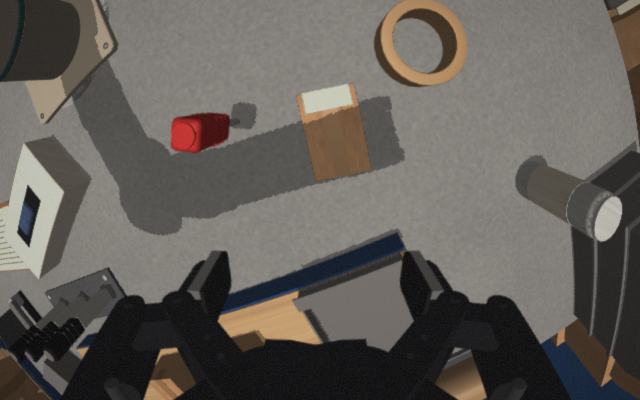

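play_rows(
  slide=[
    [20,10,30],
    [42,20,60],
    [42,20,100],
    [42,20,130],
    [42,20,130],
  ],
  turn=[-0.12,-0.212,-0.212,-0.212,-0.212],
  fingers=[1,1,1,1,1],
)

```text
clock: 12.42
eef_pos: [361.1, 305.3, 109.4]
tool_rot: [-3.112, -0.017, 2.866]
force: [-0.2, 0.1, 0.6]
width: 85.3
```

```bash
python3 - <<'E'
from h import *
s=st();print(delta([360.7,307,16],s), s['tool_rot'][2]-2.868)
E
```

```text
t 12.43 tcp [361.1 305.3 109.4] rpy [-3.112 -0.017  2.866] F [-0.2  0.1  0.6] w 85.3 q [-0.11  0.82 -1.04  2.07  0.94  0.88 -0.42]
[-0.8  4.2 93.3] -0.0016980841882521247
```

play_rows(
  slide=[
    [0,4,40],
    [0,4,75],
    [0,4,93],
    [0,4,93],
    [0,4,93],
  ],
  turn=[0,0,0,0,0],
  fingers=[1,1,1,0.3,0.3],
)

```text
clock: 13.05
eef_pos: [360.2, 307.5, 17.8]
tool_rot: [-3.114, -0.016, 2.866]
force: [-0.2, 0.3, -2.7]
width: 61.2
```

play_rows(
  slide=[
    [0,0,0],
    [0,0,0],
    [0,0,0],
    [0,0,-50],
    [0,0,-110],
  ],
  turn=[0,0,0,0,0],
  fingers=[0.3,0.3,0.3,0.3,0.3],
)

```text
clock: 13.68
eef_pos: [362.1, 309.4, 128.3]
tool_rot: [-3.111, -0.018, 2.866]
force: [2.0, 0.7, -2.5]
width: 61.8
```

```bash
python3 - <<'E'
from h import *
s=st();print(delta([500,60,220],s),delta([595,-248,200],s), s['tool_rot'][2]+.068)
E
```

```text
t 13.68 tcp [362.1 309.4 128.3] rpy [-3.111 -0.018  2.866] F [ 2.   0.7 -2.5] w 61.8 q [-0.11  0.79 -1.05  2.04  0.89  0.91 -0.38]
[-198.9 -205.3  -89.1] [-374.4 -475.2  -64.1] 2.9340821086243127
```

play_rows(
  slide=[
    [0,0,-50],
    [0,0,-89],
    [-35,-45,-89],
    [-70,-90,-89],
    [-105,-135,-89],
  ],
  turn=[0.1,0.28,0.46,0.64,0.82],
  fingers=[0.3,0.3,0.3,0.3,0.3],
)

```text
clock: 14.3
eef_pos: [429.0, 151.4, 219.6]
tool_rot: [-3.108, 0.01, 2.041]
force: [0.6, 0.3, -2.4]
width: 61.5
```

```bash
python3 - <<'E'
from h import *
s=st();print(delta([595,-248,200],s), s['tool_rot'][2]+.068)
E
```

```text
t 14.30 tcp [429.  151.4 219.6] rpy [-3.108  0.01   2.041] F [ 0.6  0.3 -2.4] w 61.5 q [ 0.27  0.55 -1.01  2.01  0.59  0.94 -0.58]
[-431.   -32.3   25.2] 2.1094288041089118
```

play_rows(
  slide=[
    [-40,-3,2],
    [-80,-6,4],
    [-120,-9,6],
    [-160,-12,8],
    [-200,-15,10],
  ],
  turn=[0.18,0.36,0.54,0.72,0.9],
  fingers=[0.3,0.3,0.3,0.3,0.3],
)

```text
clock: 14.92
eef_pos: [506.0, -35.0, 212.1]
tool_rot: [-3.129, 0.033, 1.136]
force: [0.4, 0.2, -2.1]
width: 61.6
```

```bash
python3 - <<'E'
from h import *
s=st();print(delta([595,-248,200],s), s['tool_rot'][2]+.068)
E
```

```text
t 14.93 tcp [506.  -35.  212.1] rpy [-3.129  0.033  1.136] F [ 0.4  0.2 -2.1] w 61.6 q [ 0.49  0.55 -0.73  1.9   0.48  0.91 -0.92]
[-155.2  170.7   15. ] 1.2039049758456992
```

play_rows(
  slide=[
    [-31,34,0],
    [-62,68,0],
    [-93,102,0],
    [-124,136,0],
    [-155,171,5],
  ],
  turn=[0.18,0.36,0.54,0.72,0.9],
  fingers=[0.3,0.3,0.3,0.3,0.3],
)

```text
clock: 15.55
eef_pos: [596.0, -248.6, 210.0]
tool_rot: [3.124, 0.03, 0.23]
force: [0.5, 0.3, -2.8]
width: 61.3
```

```bash
python3 - <<'E'
from h import *
s=st();print(delta([595,-248,120],s),delta([595,-248,71],s), s['tool_rot'][2]+.068)
E
```

```text
t 15.55 tcp [ 596.  -248.6  210. ] rpy [3.124 0.03  0.23 ] F [ 0.5  0.3 -2.8] w 61.3 q [ 0.59  0.68 -0.45  1.53  0.36  1.03 -1.3 ]
[ 1.9 -2.4 90. ] [  3.4  -3.2 138.9] 0.2981962920215035
```

play_rows(
  slide=[
    [1,-1,20],
    [2,-2,50],
    [3,-3,85],
    [3,-3,115],
    [3,-3,137],
  ],
  turn=[0.15,0.298,0.298,0.298,0.298],
  fingers=[0.3,0.3,0.3,0.3,0.3],
)

```text
clock: 16.18
eef_pos: [593.6, -247.4, 71.0]
tool_rot: [3.117, 0.026, -0.067]
force: [-0.1, 0.1, -1.9]
width: 61.5
```

play_rows(
  slide=[
    [0,0,0],
    [0,0,0],
    [0,0,0],
    [0,0,0],
    [0,0,0],
  ],
  turn=[0,0,0,0,0],
  fingers=[0.3,1,1,1,1],
)

```text
clock: 16.8
eef_pos: [593.9, -247.5, 71.5]
tool_rot: [3.117, 0.026, -0.067]
force: [0.4, -0.7, -0.1]
width: 85.2
```

play_rows(
  slide=[
    [0,0,-50],
    [0,0,-100],
    [0,0,-150],
    [0,0,-210],
    [0,0,-230],
  ],
  turn=[0,0,0,0,0],
  fingers=[1,1,1,1,1],
)

```text
clock: 17.42
eef_pos: [602.0, -242.3, 306.2]
tool_rot: [3.116, 0.018, -0.067]
force: [0.0, -0.4, -0.0]
width: 85.4
```

```bash
python3 - <<'E'
from h import *
s=st()
im,d,p=snap('wrist','w7')
cartons('wrist',im,d,p,zlo=95,zhi=140,boxes=[(500,700,-350,-180),(500,700,-180,-20),(500,700,-20,130)])
P=cloud('wrist',d,p)
m=(P[...,2]>150)&(P[...,2]<200)&(P[...,0]>370)&(P[...,0]<440)
n,l,ss,c=cv2.connectedComponentsWithStats(m.astype('u1'))
for i in range(1,n):
    if ss[i,4]>30: print(np.median(P[l==i],0), c[i], P[l==i].max(0))
im,d,p=snap('top','t4')
P=cloud('top',d,p)
m=(P[...,2]>165)&(P[...,2]<200)&(P[...,0]>370)&(P[...,0]<450)
n,l,ss,c=cv2.connectedComponentsWithStats(m.astype('u1'))
for i in range(1,n):
    if ss[i,4]>5: print('top',np.median(P[l==i],0), c[i])
E
```

```text
t 17.43 tcp [ 602.  -242.3  306.2] rpy [ 3.116  0.018 -0.067] F [ 0.  -0.4 -0. ] w 85.4 q [ 0.55  0.59 -0.39  1.4   0.26  1.21 -1.52]
c [ 592.7 -246.6] size [63. 98.] z 108 yaw -0.070 lab [ 630.31157529 -249.23588044]
c [ 604.4 -103.2] size [ 62. 113.] z 113 yaw -0.083 lab [ 648.48593617 -104.02878717]
c [613.7  43.3] size [ 64. 122.] z 111 yaw -0.069 lab [662.89233329  46.4784824 ]
[ 403.26232384 -347.46459373  160.14527244] [404.45989305 323.79144385] [ 412.98706893 -339.47701865  173.94003469]
[ 426.37600352 -191.71501006  172.17629585] [279.55762082 327.55947955] [ 431.08038334 -176.27910808  187.47591293]
[ 415.6832777  -272.33515333  169.73857612] [347.02882883 328.76576577] [ 422.86060909 -256.08864337  186.69269739]
top [ 414.01393821 -183.55118297  183.94263654] [384.27272727 237.49350649]
```

View pics/w7.png

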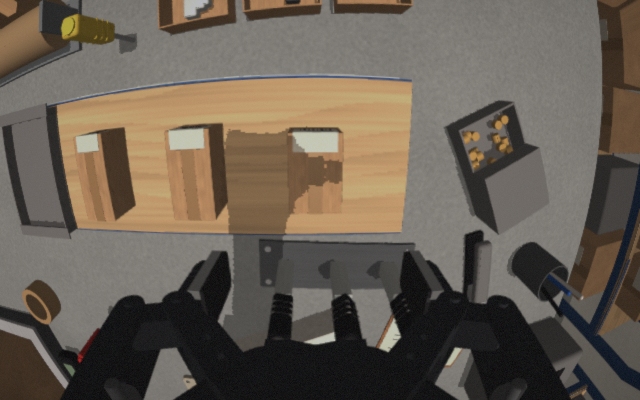

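View pics/t4.png

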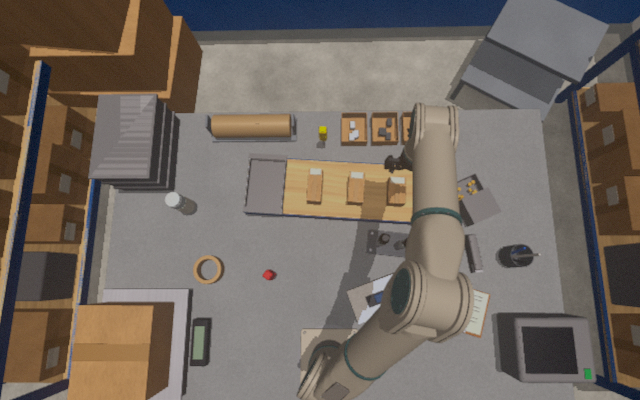

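play_rows(
  slide=[
    [-60,5,-25],
    [-120,12,-25],
    [-180,12,-25],
    [-180,12,-25],
    [-180,12,-25],
  ],
  turn=[0,0,0,0,0],
  fingers=[0.65,0.65,0.65,0.65,0.65],
)

```text
clock: 18.15
eef_pos: [421.9, -241.8, 333.0]
tool_rot: [3.116, 0.02, -0.068]
force: [-0.5, 0.2, -0.2]
width: 55.9
```

```bash
python3 - <<'E'
from h import *
s=st()
im,d,p=snap('wrist','w8')
P=cloud('wrist',d,p)
m=(P[...,2]>180)&(P[...,2]<192)&(P[...,0]>370)&(P[...,0]<450)&(P[...,1]<-130)&(P[...,1]>-400)
n,l,ss,c=cv2.connectedComponentsWithStats(m.astype('u1'))
for i in range(1,n):
    if ss[i,4]>30:
        v,u=np.nonzero(l==i); Q=onplane('wrist',np.stack([u,v],1),185,p)[:,:2]; print(ss[i,4],np.median(P[l==i],0).round(1), c[i].round(), cv2.minAreaRect(Q.astype('f4')))
cv2.imwrite('pics/w8c.png',cv2.resize(im[100:300,180:460],None,fx=2.8,fy=2.8))
E
```

```text
t 18.15 tcp [ 421.9 -241.8  333. ] rpy [ 3.116  0.02  -0.068] F [-0.5  0.2 -0.2] w 55.9 q [ 0.76  0.31 -0.43  1.8   0.18  1.08 -1.37]
682 [ 415.5 -190.1  185.5] [259. 189.] ((415.20819091796875, -190.19313049316406), (28.143749237060547, 27.783143997192383), 72.86675262451172)
677 [ 405.9 -272.7  185.7] [344. 192.] ((405.6328430175781, -272.7796325683594), (27.783309936523438, 27.354202270507812), 32.36799621582031)
563 [ 396.1 -355.6  185.5] [423. 195.] ((396.0235290527344, -355.8339538574219), (28.2722110748291, 27.57316017150879), 54.07011413574219)
```

View pics/w8c.png

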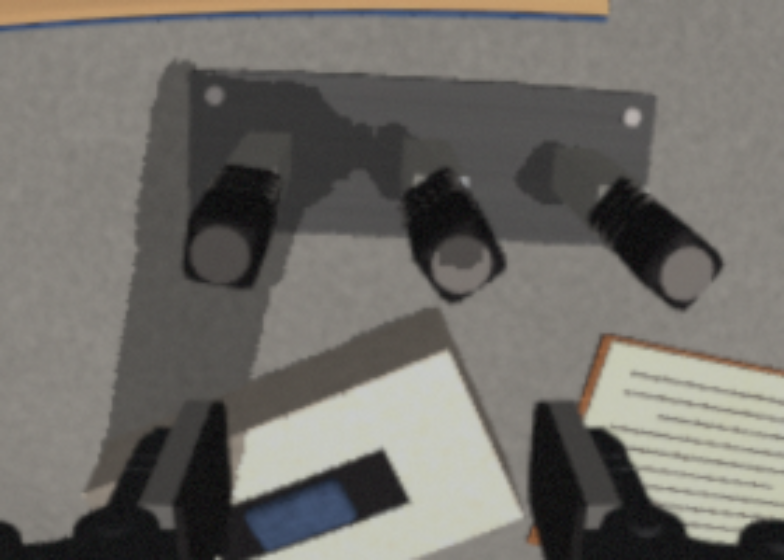

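```bash
python3 - <<'E'
from h import *
s=st(); print(delta([415.3,-190.2,143],s),delta([415.3,-190.2,230],s))
E
```

```text
t 18.20 tcp [ 422.7 -241.7  333.1] rpy [ 3.116  0.019 -0.067] F [ 0.6 -0.1  0.5] w 55.7 q [ 0.76  0.31 -0.43  1.8   0.18  1.08 -1.37]
[ -7.2 -55.7 188.9] [ -8.8 -53.5 101.9]
```

play_rows(
  slide=[
    [-9,-53,20],
    [-9,-53,70],
    [-9,-54,102],
    [-8,-55,150],
    [-7,-56,189],
  ],
  turn=[0.15,0.23,0.23,0.23,0.23],
  fingers=[0.65,0.65,0.65,0.65,0.65],
)

```text
clock: 18.82
eef_pos: [416.8, -189.3, 140.6]
tool_rot: [3.114, 0.013, -0.295]
force: [0.0, 0.2, -0.7]
width: 55.7
```

play_rows(
  slide=[
    [0,0,0],
    [0,0,0],
    [0,0,0],
    [0,0,0],
    [0,0,0],
  ],
  turn=[0,0,0,0,0],
  fingers=[0.65,0.1,0.1,0.1,0.1],
)

```text
clock: 19.45
eef_pos: [418.0, -189.6, 141.8]
tool_rot: [3.114, 0.01, -0.295]
force: [1.4, 0.7, 6.0]
width: 27.3
```

```bash
python3 - <<'E'
from h import *
s=st(); print(delta([415.3,-190.2,290],s))
E
```

```text
t 19.45 tcp [ 418.  -189.6  141.8] rpy [ 3.114  0.01  -0.295] F [1.4 0.7 6. ] w 27.3 q [ 0.56  0.52 -0.31  2.11  0.34  0.56 -1.87]
[  -3.9    5.5 -148. ]
```

play_rows(
  slide=[
    [-1,2,-50],
    [-3,4,-100],
    [-4,5,-148],
    [-4,5,-148],
    [-4,5,-148],
  ],
  turn=[0,0,0,0,0],
  fingers=[0.1,0.1,0.1,0.1,0.1],
)

```text
clock: 20.08
eef_pos: [414.4, -189.7, 289.5]
tool_rot: [3.113, 0.011, -0.296]
force: [-0.7, -0.2, -0.9]
width: 27.5
```

```bash
python3 - <<'E'
from h import *
s=st(); print(delta([493,292.5,290],s), s['tool_rot'][2]+.068)
snap('wrist','w9')
E
```

```text
t 20.07 tcp [ 414.4 -189.7  289.5] rpy [ 3.113  0.011 -0.296] F [-0.7 -0.2 -0.9] w 27.5 q [ 0.67  0.3  -0.42  1.94  0.18  0.94 -1.71]
[ -65.5 -484.   -13.6] -0.22795159178053664
```

View pics/w9.png

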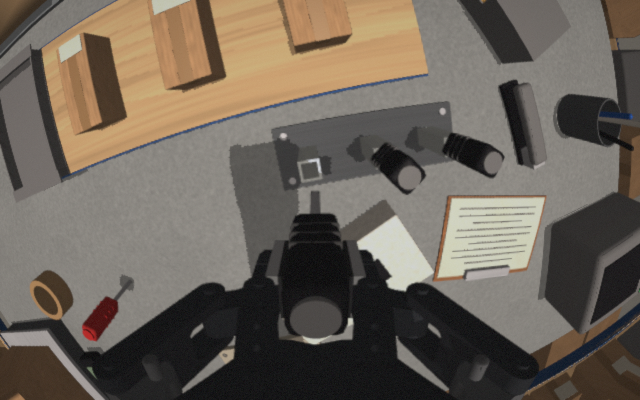

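Driver 1 is out of its tube (the empty tube shows at 310,170), held upright in the jaws. Moving to the tray.

play_rows(
  slide=[
    [-8,-58,-2],
    [-16,-116,-4],
    [-24,-174,-6],
    [-32,-232,-7],
    [-40,-290,-8],
  ],
  turn=[-0.05,-0.1,-0.15,-0.2,-0.228],
  fingers=[0.1,0.1,0.1,0.1,0.1],
)

```text
clock: 20.75
eef_pos: [459.7, 100.9, 287.8]
tool_rot: [3.116, 0.021, -0.067]
force: [1.4, 0.2, -1.0]
width: 27.1
```

```bash
python3 - <<'E'
from h import *
s=st(); print(delta([490,292.5,200],s),delta([490,292.5,164],s), s['tool_rot'][2]+.068)
E
```

```text
t 20.75 tcp [459.7 100.9 287.8] rpy [ 3.116  0.021 -0.067] F [ 1.4  0.2 -1. ] w 27.1 q [ 0.13  0.36 -0.57  1.89  0.25  0.99 -2.19]
[  19.2 -195.3   82.4] [  20.  -196.3  118.4] 0.0011268597993218665
```

play_rows(
  slide=[
    [6,-60,10],
    [12,-120,30],
    [20,-180,50],
    [20,-196,80],
    [20,-196,118],
  ],
  turn=[0,0,0,0,0],
  fingers=[0.1,0.1,0.1,0.1,0.1],
)

```text
clock: 21.38
eef_pos: [488.6, 294.8, 161.8]
tool_rot: [3.117, 0.023, -0.063]
force: [0.7, -0.4, -2.5]
width: 27.0
```

```bash
python3 - <<'E'
from h import *
s=st(); print(delta([500,292,164],s), s['tool_rot'][2]+.068)
im,d,p=snap('scene','s2'); cv2.imwrite('pics/s2c.png',cv2.resize(im[150:310,300:500],None,fx=3.5,fy=3.5,interpolation=2))
E
```

```text
t 21.38 tcp [488.6 294.8 161.8] rpy [ 3.117  0.023 -0.063] F [ 0.7 -0.4 -2.5] w 27.0 q [-0.28  0.66 -0.51  1.77  0.41  0.85 -2.61]
[11.5  2.1 -2.4] 0.0051223244268691626
```

View pics/s2c.png

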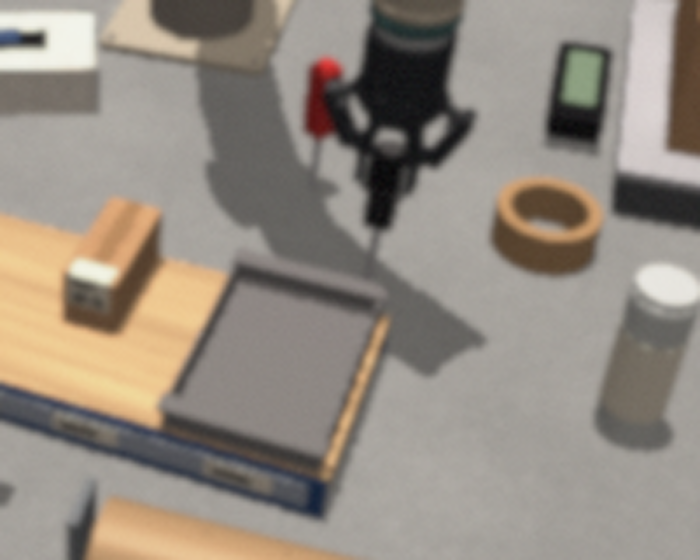

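play_rows(
  slide=[
    [10,0,0],
    [20,0,0],
    [30,0,0],
    [40,0,0],
    [50,0,0],
  ],
  turn=[0,0,0,0,0],
  fingers=[0.1,0.1,0.1,0.1,0.1],
)

```text
clock: 22.05
eef_pos: [534.6, 287.6, 155.6]
tool_rot: [3.109, 0.034, -0.065]
force: [-6.1, -0.8, 1.1]
width: 27.4
```

```bash
python3 - <<'E'
from h import *
s=st()
im,d,p=snap('scene','s3'); cv2.imwrite('pics/s3c.png',cv2.resize(im[150:310,300:500],None,fx=3.5,fy=3.5,interpolation=2))
E
```

```text
t 22.05 tcp [534.6 287.6 155.6] rpy [ 3.109  0.034 -0.065] F [-6.1 -0.8  1.1] w 27.4 q [-0.25  0.72 -0.5   1.66  0.41  0.92 -2.55]
```

View pics/s3c.png

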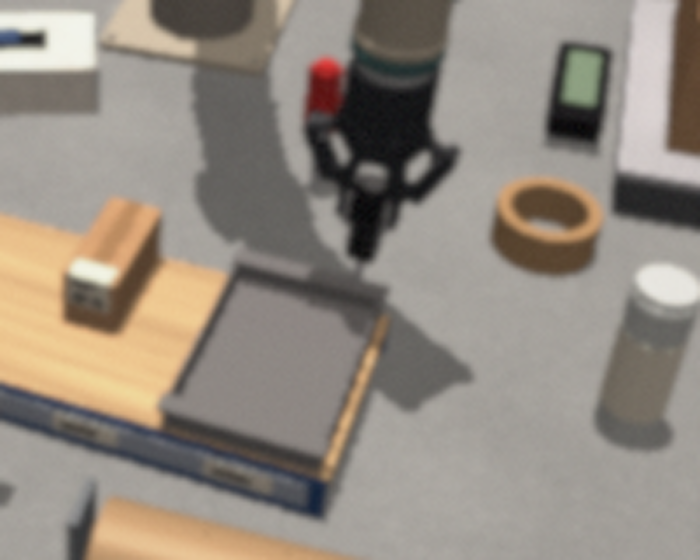

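play_rows(
  slide=[
    [10,0,-4],
    [20,0,-4],
    [30,0,-4],
    [40,0,-4],
    [50,0,-4],
  ],
  turn=[0,0,0,0,0],
  fingers=[0.1,0.1,0.1,0.1,0.1],
)

```text
clock: 22.72
eef_pos: [583.1, 284.3, 156.6]
tool_rot: [3.108, 0.039, -0.064]
force: [-6.4, -0.2, -1.2]
width: 27.3
```

```bash
python3 - <<'E'
from h import *
s=st()
im,d,p=snap('scene','s4'); cv2.imwrite('pics/s4c.png',cv2.resize(im[150:310,300:500],None,fx=3.5,fy=3.5,interpolation=2))
E
```

```text
t 22.73 tcp [583.1 284.3 156.6] rpy [ 3.108  0.039 -0.064] F [-6.4 -0.2 -1.2] w 27.3 q [-0.22  0.78 -0.5   1.53  0.41  1.   -2.48]
```

View pics/s4c.png

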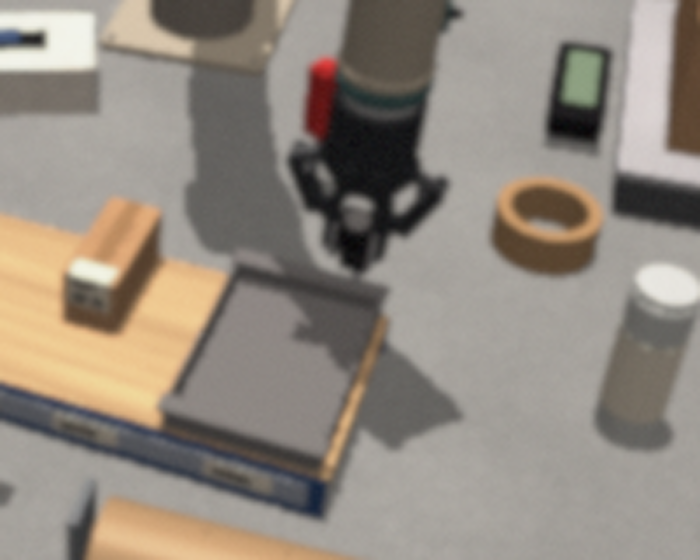

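play_rows(
  slide=[
    [8,0,0],
    [16,0,0],
    [16,0,-35],
    [16,0,-55],
    [42,0,-55],
  ],
  turn=[0,0,0,0,0],
  fingers=[0.1,0.1,0.1,0.1,0.1],
)

```text
clock: 23.4
eef_pos: [630.5, 284.7, 213.6]
tool_rot: [3.112, 0.031, -0.063]
force: [1.0, 0.5, -1.1]
width: 27.0
```

```bash
python3 - <<'E'
from h import *
s=st()
im,d,p=snap('scene','s5'); cv2.imwrite('pics/s5c.png',cv2.resize(im[130:290,300:500],None,fx=3.5,fy=3.5,interpolation=2))
im,d,p=snap('wrist','w10')
E
```

```text
t 23.40 tcp [630.5 284.7 213.6] rpy [ 3.112  0.031 -0.063] F [ 1.   0.5 -1.1] w 27.0 q [-0.21  0.78 -0.51  1.35  0.39  1.16 -2.4 ]
```

View pics/s5c.png

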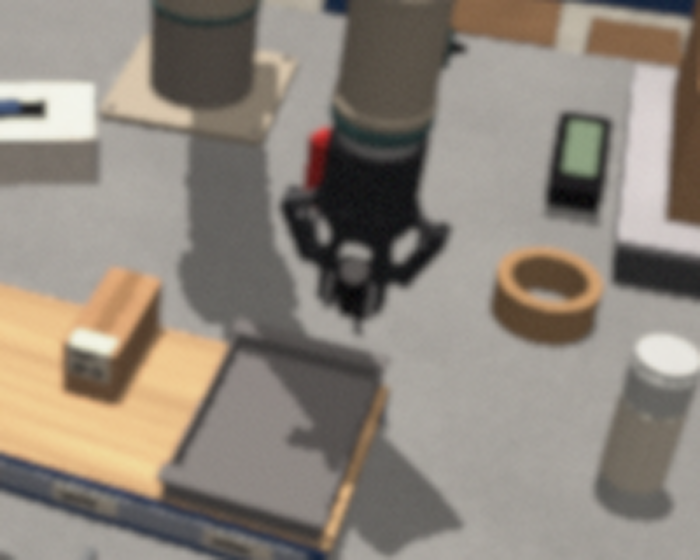

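View pics/w10.png

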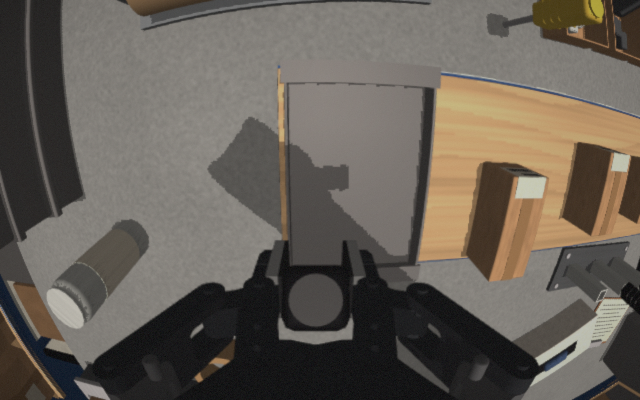

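```bash
python3 - <<'E'
from h import *
s=st();p=vision.camera_params('wrist')
print('floor',onplane('wrist',[(289,85),(424,85),(290,235),(415,263)],53,p).round(0))
print('rim',onplane('wrist',[(280,67),(441,67),(436,84),(420,265)],78,p).round(0))
im=cv2.imread('pics/w10.png'); cv2.imwrite('pics/w10c.png',im[40:300,240:460].repeat(3,0).repeat(3,1)[:600])
print(delta([632,283,160],s))
E
```

```text
t 23.50 tcp [633.3 281.4 210.8] rpy [ 3.109  0.03  -0.069] F [ 0.3 -0.2 -1.4] w 27.4 q [-0.2   0.78 -0.51  1.34  0.39  1.16 -2.4 ]
floor [[722. 295.  53.]
 [718. 162.  53.]
 [567. 308.  53.]
 [516. 165.  53.]]
rim [[738. 300.  78.]
 [735. 154.  78.]
 [719. 160.  78.]
 [529. 169.  78.]]
[ 0.1 -3.2 50.8]
```

View pics/w10c.png

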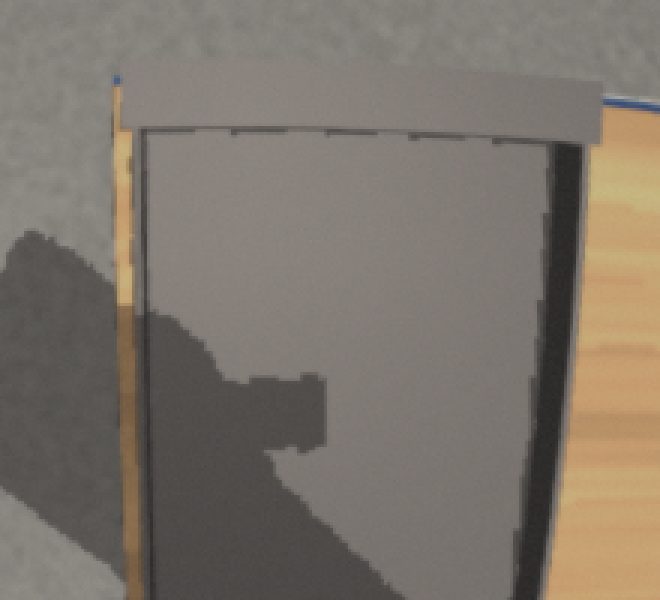

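```bash
python3 - <<'E'
from h import *
s=st()
im,d,p=snap('wrist','w11');P=cloud('wrist',d,p)
for u in (320,360,400):
    print(u,[tuple(P[v,u].round(0).astype(int)) for v in (50,58,62,66,70,74,78,82,86,90,100,150)])
for v in (120,180): print(v,[tuple(P[v,u].round(0).astype(int)) for u in (265,275,280,284,288,292,300,410,418,422,426,430,434,438,445)])
E
```

```text
t 23.50 tcp [633.3 281.4 210.8] rpy [ 3.109  0.03  -0.069] F [ 0.3 -0.2 -1.4] w 27.4 q [-0.2   0.78 -0.51  1.34  0.39  1.16 -2.4 ]
320 [(np.int64(760), np.int64(260), np.int64(0)), (np.int64(743), np.int64(265), np.int64(78)), (np.int64(740), np.int64(266), np.int64(78)), (np.int64(736), np.int64(266), np.int64(78)), (np.int64(733), np.int64(266), np.int64(77)), (np.int64(729), np.int64(266), np.int64(77)), (np.int64(726), np.int64(266), np.int64(77)), (np.int64(723), np.int64(265), np.int64(52)), (np.int64(719), np.int64(266), np.int64(52)), (np.int64(715), np.int64(266), np.int64(52)), (np.int64(706), np.int64(267), np.int64(52)), (np.int64(656), np.int64(270), np.int64(51))]
360 [(np.int64(759), np.int64(216), np.int64(-1)), (np.int64(742), np.int64(231), np.int64(79)), (np.int64(738), np.int64(231), np.int64(78)), (np.int64(735), np.int64(231), np.int64(78)), (np.int64(731), np.int64(232), np.int64(79)), (np.int64(728), np.int64(232), np.int64(78)), (np.int64(724), np.int64(232), np.int64(78)), (np.int64(721), np.int64(227), np.int64(53)), (np.int64(717), np.int64(227), np.int64(
[... 1389 characters left out ...]
50))]
180 [(np.int64(615), np.int64(335), np.int64(-2)), (np.int64(614), np.int64(323), np.int64(-1)), (np.int64(628), np.int64(312), np.int64(48)), (np.int64(628), np.int64(308), np.int64(48)), (np.int64(634), np.int64(302), np.int64(71)), (np.int64(629), np.int64(300), np.int64(53)), (np.int64(628), np.int64(292), np.int64(53)), (np.int64(619), np.int64(177), np.int64(52)), (np.int64(620), np.int64(169), np.int64(55)), (np.int64(623), np.int64(170), np.int64(67)), (np.int64(627), np.int64(170), np.int64(78)), (np.int64(617), np.int64(153), np.int64(50)), (np.int64(616), np.int64(148), np.int64(49)), (np.int64(616), np.int64(143), np.int64(49)), (np.int64(616), np.int64(135), np.int64(49))]
```

play_rows(
  slide=[
    [4,0,25],
    [4,0,50],
    [4,0,66],
    [12,0,74],
    [20,0,83],
  ],
  turn=[0,0,0,0,0],
  fingers=[0.1,0.1,0.1,0.1,0.1],
)

```text
clock: 24.18
eef_pos: [649.0, 278.0, 128.2]
tool_rot: [3.108, 0.032, -0.067]
force: [-0.4, -0.7, 5.7]
width: 27.2
```

```bash
python3 - <<'E'
from h import *
s=st()
im,d,p=snap('scene','s6'); cv2.imwrite('pics/s6c.png',cv2.resize(im[150:310,300:500],None,fx=3.5,fy=3.5,interpolation=2))
E
```

```text
t 24.18 tcp [649.  278.  128.2] rpy [ 3.108  0.032 -0.067] F [-0.4 -0.7  5.7] w 27.2 q [-0.21  0.88 -0.48  1.37  0.44  1.04 -2.41]
```

View pics/s6c.png

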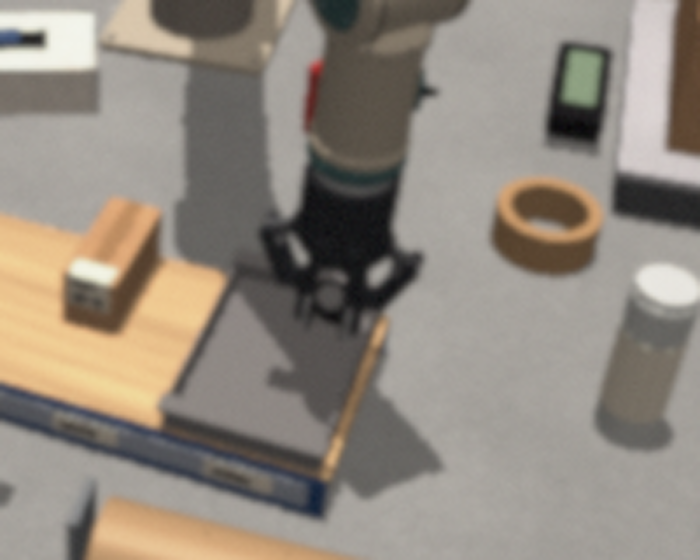

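play_rows(
  slide=[
    [8,0,10],
    [14,0,20],
    [20,0,30],
    [20,0,30],
    [20,0,30],
  ],
  turn=[0,0,0,0,0],
  fingers=[0.1,0.1,0.1,0.1,0.1],
)

```text
clock: 24.85
eef_pos: [670.7, 275.2, 97.8]
tool_rot: [3.109, 0.028, -0.069]
force: [2.9, -1.5, 3.7]
width: 27.5
```

play_rows(
  slide=[
    [0,0,0],
    [0,0,0],
    [0,0,0],
    [0,0,0],
    [0,0,-60],
  ],
  turn=[0,0,0,0,0],
  fingers=[0.5,0.5,0.5,0.5,0.5],
)

```text
clock: 25.48
eef_pos: [669.2, 274.6, 152.6]
tool_rot: [3.103, 0.038, -0.068]
force: [1.5, 1.2, -0.5]
width: 43.0
```

play_rows(
  slide=[
    [-20,10,-60],
    [-60,20,-120],
    [-60,20,-160],
    [-60,20,-160],
    [-60,20,-160],
  ],
  turn=[0,0,0,0,0],
  fingers=[0.65,0.65,0.65,0.65,0.65],
)

```text
clock: 26.1
eef_pos: [614.2, 264.1, 314.8]
tool_rot: [3.102, 0.038, -0.069]
force: [-0.6, -0.4, -1.2]
width: 55.5
```

```bash
python3 - <<'E'
from h import *
s=st()
im,d,p=snap('wrist','w12');
im,d,p=snap('top','t5');cv2.imwrite('pics/t5c.png',cv2.resize(im[130:290,200:460],None,fx=3,fy=3,interpolation=2))
E
```

```text
t 26.10 tcp [614.2 264.1 314.8] rpy [ 3.102  0.038 -0.069] F [-0.6 -0.4 -1.2] w 55.5 q [-0.18  0.67 -0.54  1.28  0.34  1.34 -2.35]
```

View pics/w12.png

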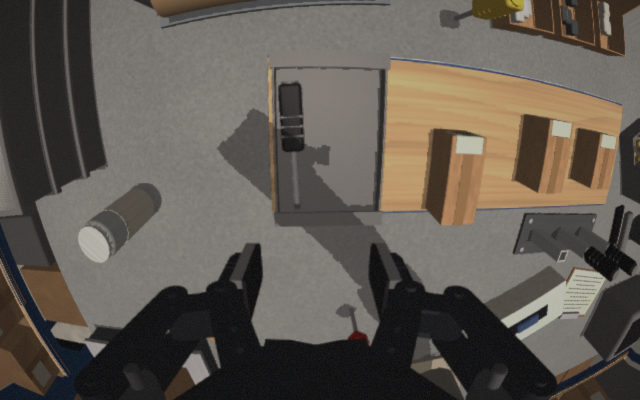

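View pics/t5c.png

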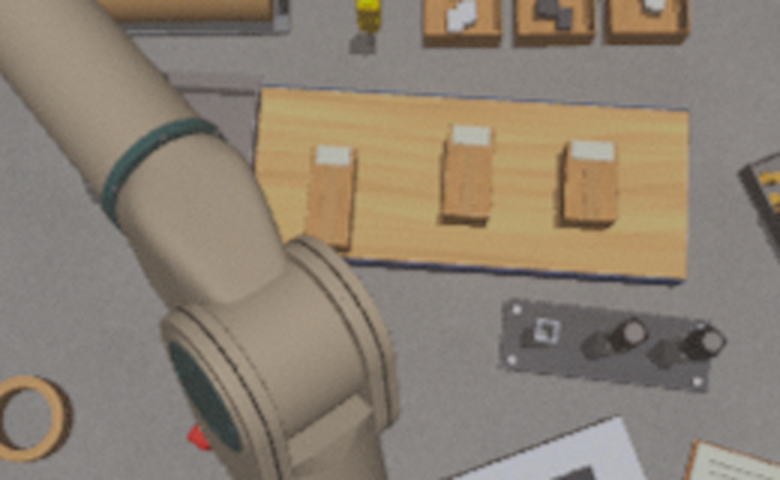

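```bash
cat >> h.py <<'E'
O=np.array([608.,-30.]); 
def sh(xy):
    c,s=np.cos(-.068),np.sin(-.068); d=np.array(xy)-O; return np.array([c*d[0]+s*d[1],-s*d[0]+c*d[1]]).round(1)
E
python3 - <<'E'
from h import *
s=st()
im,d,p=snap('wrist','w13')
for c,y in cartons('wrist',im,d,p,zlo=100,zhi=140,boxes=[(480,700,-350,-180),(480,700,-180,-20),(480,700,-20,130)]): print(sh(c))
im,d,p=snap('top','t6')
for c,y in cartons('top',im,d,p,zlo=95,zhi=140,boxes=[(480,700,-350,-180),(480,700,-180,-20),(480,700,-20,130)]): print(sh(c))
E
```

```text
t 26.20 tcp [614.  263.8 313.4] rpy [ 3.101  0.04  -0.069] F [ 0.3 -0.4 -0.4] w 55.4 q [-0.18  0.67 -0.54  1.28  0.34  1.34 -2.35]
c [ 593.2 -240.6] size [73. 97.] z 108 yaw -0.069 lab [ 629.51592461 -248.91792151]
c [605.3 -92.9] size [ 70. 110.] z 113 yaw -0.076 lab [ 647.99932587 -103.06704315]
c [577.2  69.6] size [ 58. 123.] z 112 yaw -0.070 lab [624.22348208  63.53776287]
[  -0.5 -211.2]
[  1.6 -62.9]
[-37.5  97.3]
c [ 591.6 -242.1] size [63. 99.] z 107 yaw -0.079 lab [ 628.7152659  -247.12386912]
c [602.7 -95.8] size [ 56. 114.] z 113 yaw -0.077 lab [ 647.00178672 -101.81606213]
c [575.8  69.6] size [ 53. 121.] z 111 yaw -0.070 lab [624.0741594   66.03719228]
[  -2.  -212.7]
[ -0.8 -66. ]
[-38.9  97.2]
```

```bash
python3 - <<'E'
from h import *
s=st(); print(delta([576.5,68.5,220],s),delta([576.5,68.5,68],s))
E
```

```text
t 26.30 tcp [614.  264.  313.5] rpy [ 3.101  0.04  -0.069] F [-0.3 -0.2 -0.8] w 55.9 q [-0.18  0.67 -0.54  1.28  0.34  1.34 -2.35]
[-20.3 193.7 102.3] [-14.1 187.6 254. ]
```

play_rows(
  slide=[
    [-5,60,20],
    [-10,120,40],
    [-20,175,70],
    [-20,194,102],
    [-20,194,102],
  ],
  turn=[0,0,0,0,0],
  fingers=[1,1,1,1,1],
)

```text
clock: 26.92
eef_pos: [574.8, 64.8, 217.5]
tool_rot: [3.099, 0.047, -0.073]
force: [0.6, 0.3, 0.1]
width: 85.4
```

```bash
python3 - <<'E'
from h import *
im,d,p=snap('wrist','w14')
for c,y in cartons('wrist',im,d,p,zlo=100,zhi=140,boxes=[(480,700,-20,130)]): print(sh(c))
s=st(); print(delta([c[0],c[1],68],s),s['tool_rot'][2]-y)
E
```

```text
c [576.4  66.5] size [ 52. 121.] z 112 yaw -0.069 lab [624.45298023  62.84997909]
[-38.1  94.2]
t 26.98 tcp [576.3  68.1 219.4] rpy [ 3.102  0.043 -0.07 ] F [0.1 1.7 0.2] w 85.5 q [ 0.14  0.61 -0.53  1.67  0.37  1.01 -2.16]
[  6.6  -4.5 151.2] -0.000702315756439198
```

play_rows(
  slide=[
    [2,-2,50],
    [5,-4,100],
    [6,-4,148],
    [6,-4,148],
    [6,-4,148],
  ],
  turn=[0,0,0,0,0],
  fingers=[1,1,1,0.3,0.3],
)

```text
clock: 27.6
eef_pos: [577.6, 67.8, 73.5]
tool_rot: [3.103, 0.04, -0.068]
force: [-1.3, -1.3, 11.2]
width: 51.6
```

play_rows(
  slide=[
    [0,0,0],
    [0,0,0],
    [0,0,-15],
    [0,0,-25],
    [20,0,-25],
  ],
  turn=[0,0,0,0,0],
  fingers=[0.3,0.3,0.3,0.3,0.3],
)

```text
clock: 28.22
eef_pos: [598.5, 67.8, 99.5]
tool_rot: [3.103, 0.039, -0.067]
force: [0.7, 1.0, -3.5]
width: 51.3
```

```bash
python3 - <<'E'
from h import *
s=st(); print(delta([615,58,95],s),delta([615,58,72],s))
E
```

```text
t 28.23 tcp [598.5  67.8  99.5] rpy [ 3.103  0.039 -0.067] F [ 0.7  1.  -3.5] w 51.3 q [ 0.1   0.78 -0.45  1.71  0.48  0.81 -2.23]
[17.3  8.5  4.2] [18.2  7.7 27.2]
```

play_rows(
  slide=[
    [10,5,0],
    [18,8,8],
    [18,8,18],
    [18,8,25],
    [18,8,25],
  ],
  turn=[0,0,0,0,0],
  fingers=[0.3,0.3,0.3,0.3,0.3],
)

```text
clock: 28.85
eef_pos: [614.1, 58.1, 73.8]
tool_rot: [3.103, 0.04, -0.067]
force: [-0.1, 0.5, -3.9]
width: 51.2
```

play_rows(
  slide=[
    [0,0,0],
    [0,0,0],
    [0,0,0],
    [0,0,0],
    [0,0,0],
  ],
  turn=[0,0,0,0,0],
  fingers=[1,1,1,1,1],
)

```text
clock: 29.48
eef_pos: [614.2, 58.1, 73.8]
tool_rot: [3.103, 0.04, -0.067]
force: [1.5, 1.2, 1.0]
width: 85.4
```

play_rows(
  slide=[
    [2,-2,-50],
    [4,-4,-100],
    [6,-6,-150],
    [8,-8,-200],
    [8,-8,-230],
  ],
  turn=[0,0,0,0,0],
  fingers=[1,1,1,1,1],
)

```text
clock: 30.1
eef_pos: [633.2, 74.5, 305.9]
tool_rot: [3.104, 0.036, -0.066]
force: [1.3, 0.3, -0.2]
width: 85.5
```

```bash
python3 - <<'E'
from h import *
im,d,p=snap('wrist','w15')
for c,y in cartons('wrist',im,d,p,zlo=100,zhi=140,boxes=[(480,700,-350,-180),(480,700,-180,-20),(480,700,-20,130)]): print(sh(c))
s=st(); print(delta([405.7,-272.8,310],s),s['tool_rot'][2]-.565)
E
```

```text
c [ 593.4 -242.9] size [69. 99.] z 108 yaw -0.077 lab [ 630.27452931 -248.38870354]
c [605.  -96.3] size [ 62. 112.] z 113 yaw -0.090 lab [ 648.42684176 -102.67722015]
c [613.4  57.2] size [ 53. 120.] z 112 yaw -0.065 lab [661.7770345   53.50836852]
[-1.000e-01 -2.134e+02]
[  1.5 -66.3]
[-0.6 87.4]
t 30.15 tcp [634.8  75.1 309.2] rpy [ 3.106  0.031 -0.067] F [1.1 1.5 2.5] w 85.3 q [ 0.13  0.61 -0.54  1.4   0.34  1.27 -2.09]
[-205.4  361.9   18.7] -0.6315504302680386
```

View pics/w15.png

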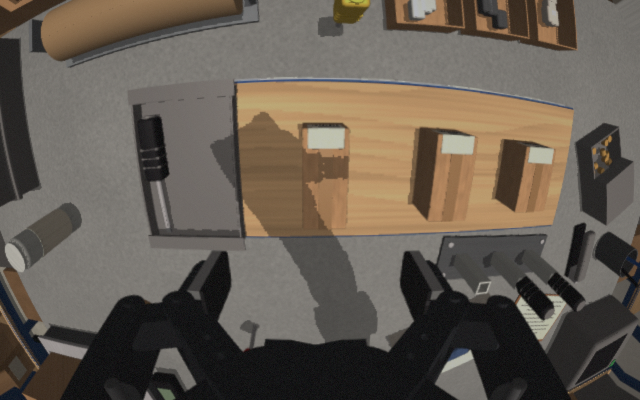

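play_rows(
  slide=[
    [-29,52,0],
    [-58,103,0],
    [-87,155,0],
    [-117,206,0],
    [-146,258,0],
  ],
  turn=[-0.13,-0.26,-0.39,-0.52,-0.63],
  fingers=[0.65,0.65,0.65,0.65,0.65],
)

```text
clock: 30.78
eef_pos: [470.9, -174.0, 323.0]
tool_rot: [3.131, 0.047, 0.568]
force: [-0.2, -0.0, 0.6]
width: 55.3
```

```bash
python3 - <<'E'
from h import *
s=st(); print(delta([405.7,-272.8,310],s),s['tool_rot'][2]-.565)
E
```

```text
t 30.77 tcp [ 470.9 -174.   323. ] rpy [3.131 0.047 0.568] F [-0.2 -0.   0.6] w 55.3 q [ 0.79  0.4  -0.74  1.76  0.33  1.13 -1.07]
[-107.4   48.    18.6] 0.0026847886156748935
```

play_rows(
  slide=[
    [-50,24,5],
    [-107,48,10],
    [-107,48,10],
    [-107,48,10],
    [-107,48,10],
  ],
  turn=[0,0,0,0,0],
  fingers=[0.65,0.65,0.65,0.65,0.65],
)

```text
clock: 31.4
eef_pos: [407.4, -270.7, 318.8]
tool_rot: [3.131, 0.046, 0.571]
force: [0.6, 0.5, 0.4]
width: 55.8
```

```bash
cat >> h.py <<'E'
def drivers(im,d,p):
    P=cloud('wrist',d,p)
    m=(P[...,2]>178)&(P[...,2]<194)&(P[...,0]>370)&(P[...,0]<450)&(P[...,1]<-130)&(P[...,1]>-400)
    n,l,ss,c=cv2.connectedComponentsWithStats(m.astype('u1'))
    for i in range(1,n):
        if ss[i,4]>100:
            v,u=np.nonzero(l==i); Q=onplane('wrist',np.stack([u,v],1),185,p)[:,:2]; r=cv2.minAreaRect(Q.astype('f4')); print(ss[i,4],c[i].round(),np.round(r[0],1),np.round(r[1],1),'yaw %.3f'%np.radians(r[2]))
E
python3 - <<'E'
from h import *
im,d,p=snap('wrist','w16'); drivers(im,d,p)
s=st(); print(delta([405.7,-272.8,143],s),s['tool_rot'][2]-.565)
E
```

```text
799 [314. 181.] [ 405.7 -272.3] [27.2 26.1] yaw 0.567
619 [378. 231.] [ 395.9 -354.8] [29.1 28.3] yaw 0.814
t 31.45 tcp [ 407.4 -270.8  318.7] rpy [3.131 0.046 0.571] F [-0.3 -0.3 -0.4] w 55.5 q [ 1.02  0.37 -0.72  1.81  0.32  1.09 -0.83]
[  5.5  -1.1 175.7] 0.005986738251142931
```

View pics/w16.png

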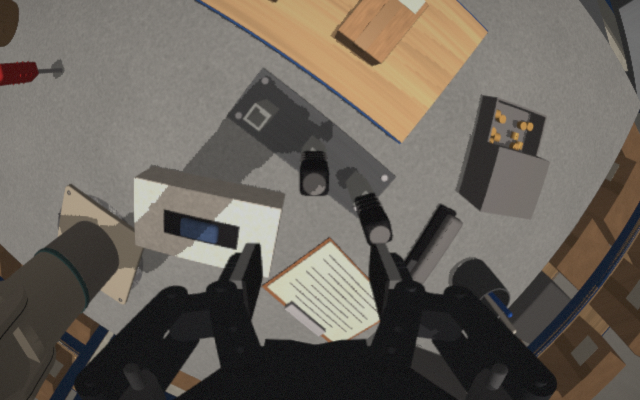

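play_rows(
  slide=[
    [2,-1,60],
    [4,-1,115],
    [5,-1,160],
    [5,-1,176],
    [5,-1,176],
  ],
  turn=[0,0,0,0,0],
  fingers=[0.65,0.65,0.65,0.65,0.65],
)

```text
clock: 32.08
eef_pos: [405.8, -272.5, 142.6]
tool_rot: [3.132, 0.046, 0.573]
force: [-0.1, -0.5, 0.7]
width: 55.4
```

play_rows(
  slide=[
    [0,0,0],
    [0,0,0],
    [0,0,0],
    [0,0,0],
    [0,0,0],
  ],
  turn=[0,0,0,0,0],
  fingers=[0.1,0.1,0.1,0.1,0.1],
)

```text
clock: 32.7
eef_pos: [407.1, -272.8, 144.1]
tool_rot: [3.129, 0.044, 0.573]
force: [0.9, 0.8, 6.4]
width: 27.1
```

```bash
python3 - <<'E'
from h import *
s=st(); print(delta([405.7,-272.8,290],s))
E
```

```text
t 32.70 tcp [ 407.1 -272.8  144.1] rpy [3.129 0.044 0.573] F [0.9 0.8 6.4] w 27.1 q [ 0.89  0.59 -0.57  2.03  0.57  0.7  -1.06]
[  -7.7    1.1 -145.7]
```

play_rows(
  slide=[
    [-2,0,-40],
    [-5,1,-95],
    [-8,1,-146],
    [-8,1,-146],
    [-8,1,-146],
  ],
  turn=[0,0,0,0,0],
  fingers=[0.1,0.1,0.1,0.1,0.1],
)

```text
clock: 33.33
eef_pos: [404.5, -273.0, 289.9]
tool_rot: [3.129, 0.046, 0.572]
force: [0.4, -0.4, -1.7]
width: 27.2
```

```bash
python3 - <<'E'
from h import *
s=st(); print(delta([455,0,290],s),delta([485,251,290],s), s['tool_rot'][2]+.068)
E
```

```text
t 33.33 tcp [ 404.5 -273.   289.9] rpy [3.129 0.046 0.572] F [ 0.4 -0.4 -1.7] w 27.2 q [ 1.02  0.4  -0.72  1.86  0.36  1.02 -0.86]
[ 190.  -202.1  -11.3] [ 350.9 -396.8  -21.1] 0.639872998536519
```

play_rows(
  slide=[
    [40,-44,-2],
    [80,-88,-4],
    [120,-132,-7],
    [160,-177,-10],
    [200,-221,-12],
  ],
  turn=[0.13,0.26,0.39,0.52,0.64],
  fingers=[0.1,0.1,0.1,0.1,0.1],
)

```text
clock: 33.95
eef_pos: [452.2, 22.7, 288.6]
tool_rot: [3.103, 0.032, -0.073]
force: [0.8, -0.3, -0.2]
width: 27.6
```

```bash
python3 - <<'E'
from h import *
s=st(); print(delta([486,250,200],s),delta([486,250,160],s), s['tool_rot'][2]+.068)
E
```

```text
t 33.95 tcp [452.2  22.7 288.6] rpy [ 3.103  0.032 -0.073] F [ 0.8 -0.3 -0.2] w 27.6 q [ 0.35  0.35 -0.65  1.92  0.28  1.   -2.07]
[  20.  -232.3   79.2] [  21.2 -233.8  119.1] -0.004635890891668881
```

play_rows(
  slide=[
    [5,-60,0],
    [10,-120,10],
    [16,-180,30],
    [20,-232,60],
    [21,-234,117],
  ],
  turn=[0,0,0,0,0],
  fingers=[0.1,0.1,0.1,0.1,0.1],
)

```text
clock: 34.58
eef_pos: [485.5, 256.6, 160.7]
tool_rot: [3.109, 0.031, -0.066]
force: [0.4, -1.7, -2.0]
width: 27.6
```

```bash
python3 - <<'E'
from h import *
s=st()
im,d,p=snap('scene','s7'); cv2.imwrite('pics/s7c.png',cv2.resize(im[150:310,300:500],None,fx=3.5,fy=3.5,interpolation=2))
E
```

```text
t 34.58 tcp [485.5 256.6 160.7] rpy [ 3.109  0.031 -0.066] F [ 0.4 -1.7 -2. ] w 27.6 q [-0.17  0.65 -0.58  1.82  0.46  0.85 -2.62]
```

View pics/s7c.png

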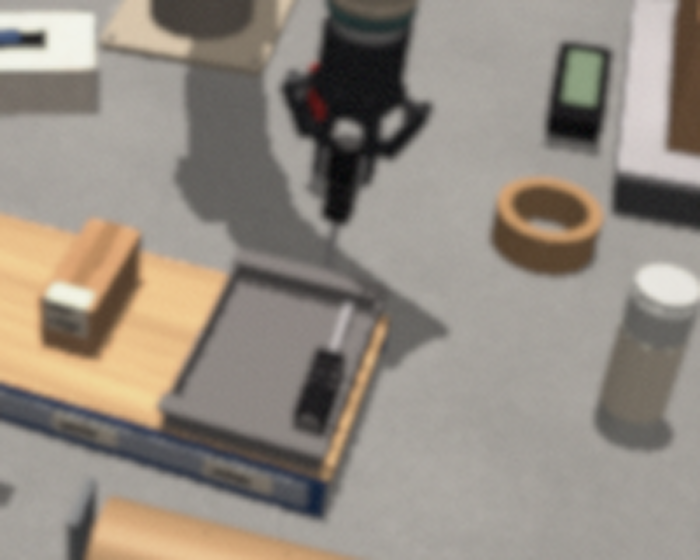

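play_rows(
  slide=[
    [10,4,0],
    [22,5,0],
    [34,5,0],
    [46,5,0],
    [56,5,0],
  ],
  turn=[0,0,0,0,0],
  fingers=[0.1,0.1,0.1,0.1,0.1],
)

```text
clock: 35.25
eef_pos: [535.1, 241.0, 151.0]
tool_rot: [3.097, 0.046, -0.069]
force: [-5.8, 1.2, 1.9]
width: 27.1
```

play_rows(
  slide=[
    [10,0,-4],
    [20,0,-4],
    [32,0,-4],
    [44,0,-4],
    [56,0,-4],
  ],
  turn=[0,0,0,0,0],
  fingers=[0.1,0.1,0.1,0.1,0.1],
)

```text
clock: 35.88
eef_pos: [588.5, 237.2, 151.7]
tool_rot: [3.095, 0.053, -0.068]
force: [-6.0, 0.6, -0.7]
width: 27.1
```

play_rows(
  slide=[
    [3,0,0],
    [3,0,-25],
    [3,0,-55],
    [15,0,-55],
    [28,0,-55],
  ],
  turn=[0,0,0,0,0],
  fingers=[0.1,0.1,0.1,0.1,0.1],
)

```text
clock: 36.5
eef_pos: [620.9, 236.7, 204.7]
tool_rot: [3.095, 0.051, -0.069]
force: [1.2, -0.3, -1.5]
width: 26.8
```

```bash
python3 - <<'E'
from h import *
im,d,p=snap('scene','s8'); cv2.imwrite('pics/s8c.png',cv2.resize(im[150:310,300:500],None,fx=3.5,fy=3.5,interpolation=2))
s=st(); print(delta([632,239.5,211],s))
E
```

```text
t 36.55 tcp [622.5 235.9 203.8] rpy [ 3.094  0.051 -0.07 ] F [ 1.9 -0.1 -0.2] w 27.5 q [-0.11  0.77 -0.58  1.41  0.44  1.16 -2.4 ]
[ 8.8 -3.9 -7.9]
```

View pics/s8c.png

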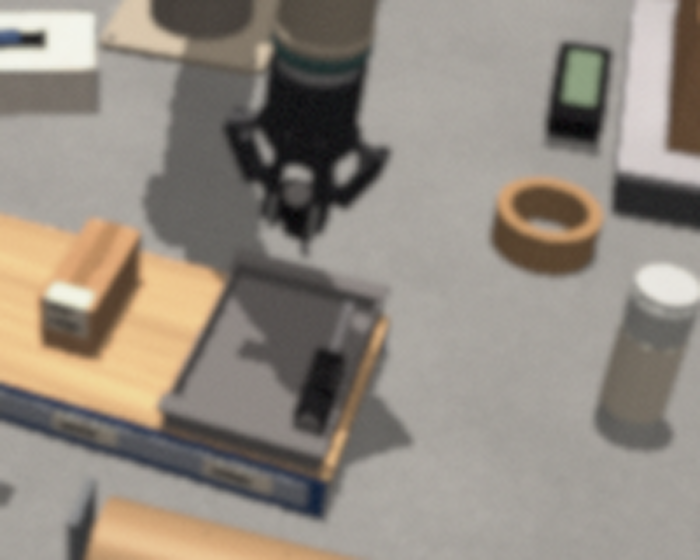

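play_rows(
  slide=[
    [12,-2,20],
    [14,-2,44],
    [14,-3,58],
    [24,-4,67],
    [34,-5,77],
  ],
  turn=[0,0,0,0,0],
  fingers=[0.1,0.1,0.1,0.1,0.1],
)

```text
clock: 37.17
eef_pos: [654.1, 234.2, 126.1]
tool_rot: [3.093, 0.049, -0.07]
force: [1.7, -2.0, 8.2]
width: 27.5
```

play_rows(
  slide=[
    [8,-1,10],
    [14,-1,20],
    [22,-1,30],
    [22,-1,30],
    [22,-1,30],
  ],
  turn=[0,0,0,0,0],
  fingers=[0.1,0.1,0.1,0.1,0.1],
)

```text
clock: 37.8
eef_pos: [674.9, 232.1, 95.4]
tool_rot: [3.093, 0.048, -0.07]
force: [1.2, -0.5, 1.8]
width: 27.5
```

```bash
python3 - <<'E'
from h import *
im,d,p=snap('scene','s9'); cv2.imwrite('pics/s9c.png',cv2.resize(im[150:310,300:500],None,fx=3.5,fy=3.5,interpolation=2))
s=st()
E
```

```text
t 37.85 tcp [674.6 232.4  95.4] rpy [ 3.093  0.048 -0.07 ] F [ 0.8 -1.2  1.1] w 27.3 q [-0.12  0.95 -0.53  1.34  0.51  1.06 -2.39]
```

View pics/s9c.png

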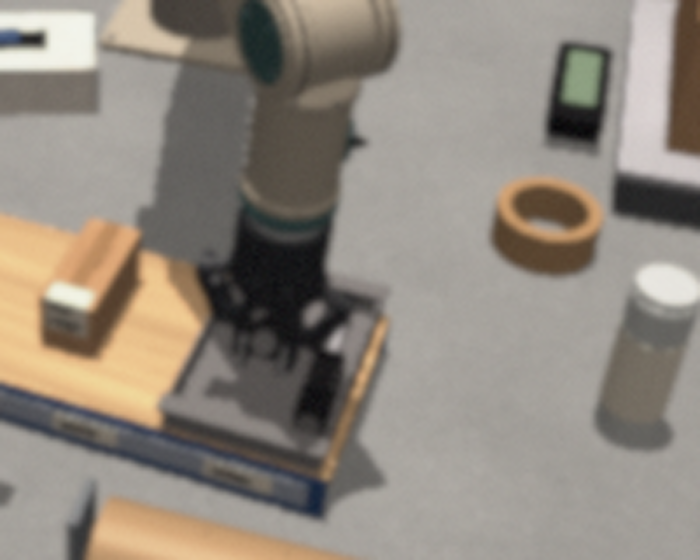

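play_rows(
  slide=[
    [0,0,0],
    [0,0,0],
    [0,0,0],
    [0,0,0],
    [0,0,-60],
  ],
  turn=[0,0,0,0,0],
  fingers=[0.5,0.5,0.5,0.5,0.5],
)

```text
clock: 38.48
eef_pos: [674.5, 232.7, 150.4]
tool_rot: [3.087, 0.058, -0.07]
force: [1.9, 0.7, 0.8]
width: 42.8
```

play_rows(
  slide=[
    [-20,10,-60],
    [-60,20,-120],
    [-60,20,-160],
    [-60,20,-160],
    [-60,20,-160],
  ],
  turn=[0,0,0,0,0],
  fingers=[0.65,0.65,0.65,0.65,0.65],
)

```text
clock: 39.1
eef_pos: [623.1, 224.6, 314.0]
tool_rot: [3.087, 0.058, -0.07]
force: [-0.5, -0.4, -0.5]
width: 55.7
```

```bash
python3 - <<'E'
from h import *
im,d,p=snap('wrist','w17');
for c,y in cartons('wrist',im,d,p,zlo=100,zhi=140,boxes=[(480,700,-350,-180),(480,700,-180,-20),(480,700,-20,130)]): print(sh(c))
s=st(); print(delta([396,-355.3,310],s),s['tool_rot'][2])
E
```

```text
c [ 593.1 -240.9] size [72. 98.] z 108 yaw -0.067 lab [ 629.96143284 -248.49279227]
c [605.7 -93.4] size [ 68. 111.] z 113 yaw -0.073 lab [ 648.32740766 -102.42228336]
c [613.4  60.1] size [ 57. 122.] z 112 yaw -0.064 lab [661.63223688  54.1417043 ]
[  -0.5 -211.4]
[  2.  -63.4]
[-0.7 90.3]
t 39.15 tcp [622.8 224.4 313.1] rpy [ 3.086  0.06  -0.07 ] F [ 0.5  0.1 -0.5] w 55.1 q [-0.09  0.68 -0.61  1.27  0.38  1.38 -2.33]
[-185.   592.5   47.2] -0.0703500702787383
```

View pics/w17.png

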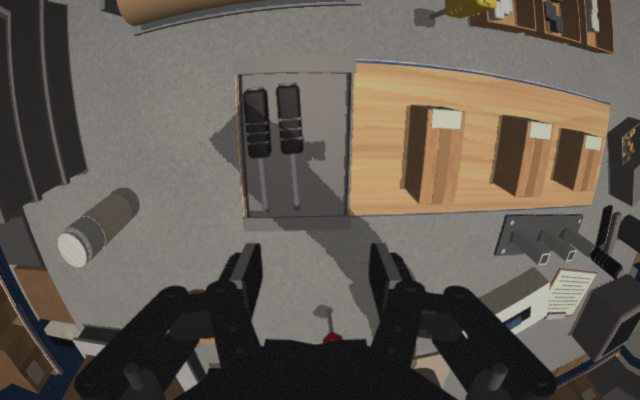

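play_rows(
  slide=[
    [-18,59,4],
    [-36,118,8],
    [-54,177,12],
    [-72,236,16],
    [-90,295,20],
  ],
  turn=[0.1,0.2,0.3,0.4,0.5],
  fingers=[0.65,0.65,0.65,0.65,0.65],
)

```text
clock: 39.78
eef_pos: [510.6, -66.4, 313.3]
tool_rot: [3.063, 0.028, -0.573]
force: [1.5, -1.3, 0.2]
width: 55.5
```

```bash
python3 - <<'E'
from h import *
s=st(); print(delta([400,-350,320],s),s['tool_rot'][2]+.70)
E
```

```text
t 39.77 tcp [510.6 -66.4 313.3] rpy [ 3.063  0.028 -0.573] F [ 1.5 -1.3  0.2] w 55.5 q [ 0.39  0.41 -0.5   1.72  0.26  1.14 -2.35]
[ 60.7 298.   15.1] 0.12662301774135587
```

play_rows(
  slide=[
    [12,58,3],
    [24,117,6],
    [36,176,9],
    [48,235,12],
    [60,298,15],
  ],
  turn=[0.03,0.06,0.09,0.12,0.12],
  fingers=[0.65,0.65,0.65,0.65,0.65],
)

```text
clock: 40.4
eef_pos: [398.6, -349.5, 318.6]
tool_rot: [3.06, 0.021, -0.693]
force: [1.0, -0.2, 0.8]
width: 55.6
```

```bash
python3 - <<'E'
from h import *
im,d,p=snap('wrist','w18'); drivers(im,d,p)
s=st(); print(delta([396,-355,310],s),delta([396,-355,143],s))
E
```

```text
856 [313. 179.] [ 395.7 -358.3] [27.1 27.9] yaw 0.863
t 40.45 tcp [ 392.7 -359.7  318.4] rpy [ 3.052  0.02  -0.706] F [-4.4 -7.7 -0.4] w 55.6 q [ 0.89  0.4  -0.37  1.7   0.25  1.11 -1.85]
[-0.3 -6.4  7.9] [  3.  -21.4 174.2]
```

View pics/w18.png

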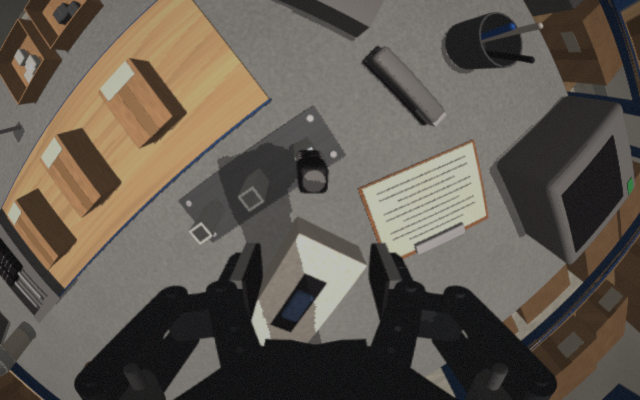

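play_rows(
  slide=[
    [0,-10,30],
    [1,-15,80],
    [2,-19,130],
    [3,-21,165],
    [3,-21,174],
  ],
  turn=[0,0,0,0,0],
  fingers=[0.65,0.65,0.65,0.65,0.65],
)

```text
clock: 41.08
eef_pos: [393.7, -353.8, 140.0]
tool_rot: [3.052, 0.027, -0.706]
force: [-0.3, -0.5, 0.3]
width: 55.4
```

play_rows(
  slide=[
    [0,0,0],
    [0,0,0],
    [0,0,0],
    [0,0,0],
    [0,0,0],
  ],
  turn=[0,0,0,0,0],
  fingers=[0.1,0.1,0.1,0.1,0.1],
)

```text
clock: 41.7
eef_pos: [394.2, -353.8, 140.5]
tool_rot: [3.052, 0.026, -0.706]
force: [0.5, 2.1, 1.0]
width: 27.3
```

```bash
python3 - <<'E'
from h import *
s=st(); print(delta([396,-355.5,200],s),delta([396,-355.5,295],s))
E
```

```text
t 41.70 tcp [ 394.2 -353.8  140.5] rpy [ 3.052  0.026 -0.706] F [0.5 2.1 1. ] w 27.3 q [ 0.82  0.61 -0.3   1.91  0.4   0.72 -2.02]
[  1.    5.4 -59.3] [  -1.5   13.9 -153.9]
```

play_rows(
  slide=[
    [0,3,-30],
    [1,6,-60],
    [0,10,-110],
    [-1,14,-154],
    [-1,14,-154],
  ],
  turn=[0,0,0,0,0],
  fingers=[0.1,0.1,0.1,0.1,0.1],
)

```text
clock: 42.32
eef_pos: [398.2, -357.5, 298.9]
tool_rot: [3.052, 0.017, -0.706]
force: [0.7, -0.6, -1.4]
width: 27.6
```

```bash
python3 - <<'E'
from h import *
s=st(); print(delta([440,-80,295],s),delta([482,208,290],s),s['tool_rot'][2]+.068)
E
```

```text
t 42.33 tcp [ 398.2 -357.5  298.9] rpy [ 3.052  0.017 -0.706] F [ 0.7 -0.6 -1.4] w 27.6 q [ 0.88  0.42 -0.38  1.73  0.27  1.07 -1.88]
[-148.2 -237.9  -14.9] [-303.1 -483.9  -29.3] -0.6382419384112068
```

play_rows(
  slide=[
    [-30,-48,-3],
    [-60,-96,-6],
    [-90,-144,-9],
    [-120,-192,-12],
    [-150,-240,-15],
  ],
  turn=[-0.12,-0.24,-0.36,-0.48,-0.6],
  fingers=[0.1,0.1,0.1,0.1,0.1],
)

```text
clock: 42.95
eef_pos: [439.6, -76.0, 294.2]
tool_rot: [3.077, 0.066, -0.104]
force: [1.0, -0.0, -1.4]
width: 27.6
```

```bash
python3 - <<'E'
from h import *
s=st(); print(delta([484,207,290],s),delta([484,207,162],s),s['tool_rot'][2]+.068)
E
```

```text
t 42.95 tcp [439.6 -76.  294.2] rpy [ 3.077  0.066 -0.104] F [ 1.  -0.  -1.4] w 27.6 q [ 0.53  0.34 -0.63  1.91  0.29  1.05 -1.91]
[  15.  -285.7  -15.2] [  23.4 -293.9  112.2] -0.03627568621727556
```

play_rows(
  slide=[
    [3,-58,-3],
    [6,-116,-6],
    [9,-174,-9],
    [12,-232,-12],
    [15,-285,-14],
  ],
  turn=[-0.01,-0.02,-0.03,-0.036,-0.036],
  fingers=[0.1,0.1,0.1,0.1,0.1],
)

```text
clock: 43.58
eef_pos: [483.9, 207.7, 287.8]
tool_rot: [3.078, 0.069, -0.068]
force: [0.2, -0.2, -1.1]
width: 27.3
```

```bash
python3 - <<'E'
from h import *
s=st(); print(delta([484,207,162],s),s['tool_rot'][2]+.068)
E
```

```text
t 43.58 tcp [483.9 207.7 287.8] rpy [ 3.078  0.069 -0.068] F [ 0.2 -0.2 -1.1] w 27.3 q [-0.03  0.5  -0.67  1.69  0.34  1.16 -2.45]
[  8.8  -7.2 125.3] -5.326253634080347e-05
```

play_rows(
  slide=[
    [2,-2,35],
    [5,-4,75],
    [8,-7,110],
    [8,-7,125],
    [8,-7,125],
  ],
  turn=[0,0,0,0,0],
  fingers=[0.1,0.1,0.1,0.1,0.1],
)

```text
clock: 44.2
eef_pos: [482.5, 206.3, 161.6]
tool_rot: [3.077, 0.071, -0.068]
force: [-0.3, -0.1, -1.3]
width: 27.6
```

```bash
python3 - <<'E'
from h import *
s=st(); print(delta([595,200,160],s))
im,d,p=snap('scene','s10'); cv2.imwrite('pics/s10c.png',cv2.resize(im[150:310,300:500],None,fx=3.5,fy=3.5,interpolation=2))
E
```

```text
t 44.20 tcp [482.5 206.3 161.6] rpy [ 3.077  0.071 -0.068] F [-0.3 -0.1 -1.3] w 27.6 q [-0.09  0.65 -0.6   1.84  0.46  0.89 -2.56]
[112.5  -0.9  -6.4]
```

View pics/s10c.png

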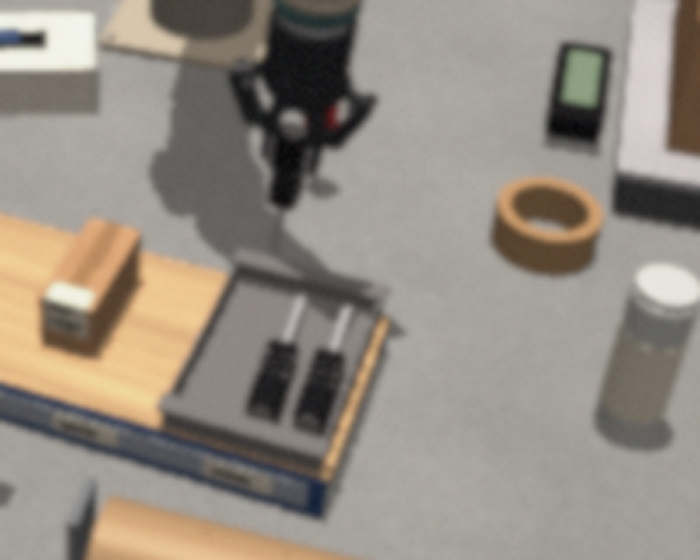

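play_rows(
  slide=[
    [10,0,-1],
    [22,0,-2],
    [34,0,-2],
    [46,0,-3],
    [56,0,-3],
  ],
  turn=[0,0,0,0,0],
  fingers=[0.1,0.1,0.1,0.1,0.1],
)

```text
clock: 44.88
eef_pos: [536.9, 203.6, 161.2]
tool_rot: [3.078, 0.075, -0.068]
force: [-5.6, 1.7, -1.5]
width: 27.0
```

play_rows(
  slide=[
    [10,0,-6],
    [20,0,-7],
    [32,0,-8],
    [44,0,-8],
    [57,0,-8],
  ],
  turn=[0,0,0,0,0],
  fingers=[0.1,0.1,0.1,0.1,0.1],
)

```text
clock: 45.5
eef_pos: [591.5, 199.9, 163.7]
tool_rot: [3.076, 0.083, -0.068]
force: [-6.4, -0.4, -0.4]
width: 27.6
```

play_rows(
  slide=[
    [3,0,0],
    [3,0,-25],
    [3,0,-55],
    [15,0,-55],
    [28,0,-55],
  ],
  turn=[0,0,0,0,0],
  fingers=[0.1,0.1,0.1,0.1,0.1],
)

```text
clock: 46.12
eef_pos: [625.1, 200.5, 215.4]
tool_rot: [3.075, 0.082, -0.068]
force: [0.5, -0.7, -1.5]
width: 27.2
```

```bash
python3 - <<'E'
from h import *
im,d,p=snap('scene','s11'); cv2.imwrite('pics/s11c.png',cv2.resize(im[150:310,300:500],None,fx=3.5,fy=3.5,interpolation=2))
s=st(); print(delta([633,197,147],s),delta([674,197,97],s))
E
```

```text
t 46.17 tcp [626.7 199.7 214.4] rpy [ 3.074  0.082 -0.07 ] F [ 1.4  0.5 -1.5] w 27.7 q [-0.05  0.77 -0.59  1.39  0.44  1.22 -2.35]
[12.  -2.2 66.7] [ 56.8  -8.2 112.9]
```

View pics/s11c.png

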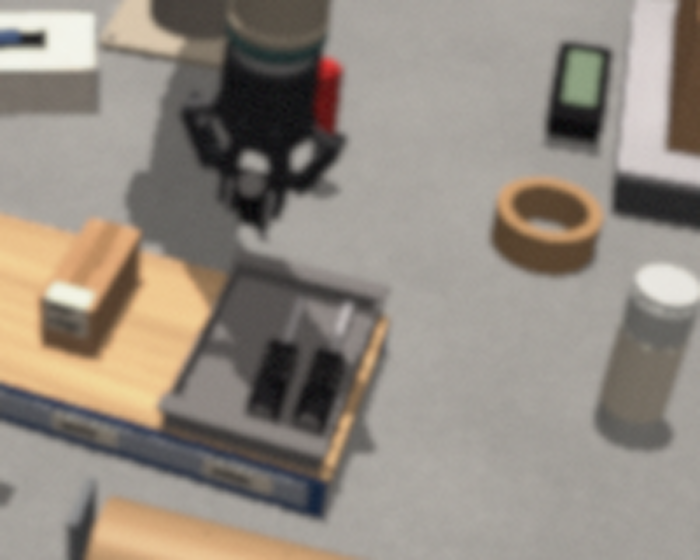

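play_rows(
  slide=[
    [12,0,20],
    [12,0,45],
    [12,0,65],
    [22,0,75],
    [32,-1,86],
  ],
  turn=[0,0,0,0,0],
  fingers=[0.1,0.1,0.1,0.1,0.1],
)

```text
clock: 46.8
eef_pos: [651.4, 192.2, 125.2]
tool_rot: [3.072, 0.083, -0.07]
force: [-1.2, -2.8, 5.4]
width: 27.1
```

```bash
python3 - <<'E'
from h import *
s=st(); print(delta([672,193,97],s))
E
```

```text
t 46.80 tcp [651.4 192.2 125.2] rpy [ 3.072  0.083 -0.07 ] F [-1.2 -2.8  5.4] w 27.1 q [-0.06  0.89 -0.56  1.39  0.5   1.11 -2.36]
[22.8 -4.1 26.2]
```

play_rows(
  slide=[
    [8,-1,9],
    [15,-3,18],
    [23,-4,26],
    [23,-4,26],
    [23,-4,26],
  ],
  turn=[0,0,0,0,0],
  fingers=[0.1,0.1,0.1,0.1,0.1],
)

```text
clock: 47.42
eef_pos: [673.0, 193.4, 97.1]
tool_rot: [3.074, 0.082, -0.07]
force: [0.9, 0.6, -0.3]
width: 27.3
```

play_rows(
  slide=[
    [0,0,0],
    [0,0,0],
    [0,0,0],
    [0,0,0],
    [0,0,-60],
  ],
  turn=[0,0,0,0,0],
  fingers=[0.5,0.5,0.5,0.5,0.5],
)

```text
clock: 48.05
eef_pos: [674.9, 194.8, 152.3]
tool_rot: [3.068, 0.092, -0.07]
force: [0.5, 0.2, -0.3]
width: 42.8
```

play_rows(
  slide=[
    [-20,-10,-60],
    [-60,-20,-120],
    [-80,-30,-200],
    [-80,-30,-200],
    [-80,-30,-200],
  ],
  turn=[0,0,0,0,0],
  fingers=[0.65,0.65,0.65,0.65,0.65],
)

```text
clock: 48.68
eef_pos: [616.8, 245.5, 359.3]
tool_rot: [3.072, 0.087, -0.068]
force: [0.9, -0.5, -0.8]
width: 55.5
```

```bash
python3 - <<'E'
from h import *
im,d,p=snap('wrist','w19');s=st()
for c,y in cartons('wrist',im,d,p,zlo=100,zhi=140,boxes=[(480,700,-350,-180),(480,700,-180,-20),(480,700,-20,130)]): print(sh(c))
P=cloud('wrist',d,p)
m=(P[...,2]>84)&(P[...,0]>510)&(P[...,0]<740)&(P[...,1]>150)&(P[...,1]<310); print('above rim px',m[:230].sum(), P[:230][m[:230]].max(0) if m[:230].any() else 0)
E
```

```text
t 48.73 tcp [616.7 244.  356.9] rpy [ 3.069  0.09  -0.069] F [ 0.  -0.1 -1.5] w 55.2 q [-0.13  0.68 -0.62  1.15  0.37  1.53 -2.34]
c [ 592.9 -241.1] size [72. 98.] z 108 yaw -0.075 lab [ 629.8153446  -248.71120519]
c [604.7 -93.9] size [ 69. 111.] z 114 yaw -0.072 lab [ 647.90891646 -102.96958394]
c [613.2  60.3] size [ 58. 122.] z 112 yaw -0.067 lab [661.65751643  54.3496533 ]
[  -0.7 -211.6]
[  1. -64.]
[-0.9 90.4]
above rim px 0 0
```

View pics/w19.png

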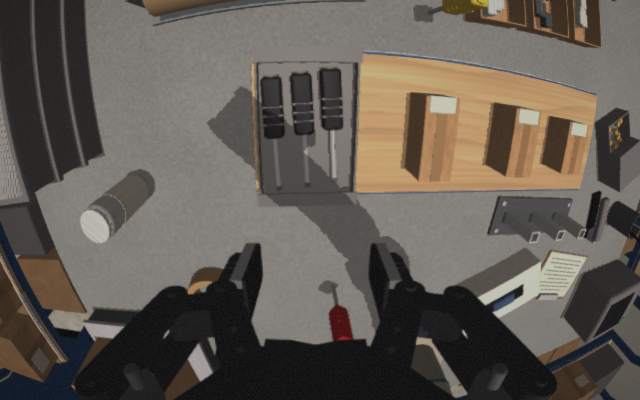

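```bash
python3 - <<'E'
from h import *
im,d,p=snap('top','t9'); cartons('top',im,d,p,zlo=95,zhi=140,boxes=[(480,700,-350,-180),(480,700,-180,-20),(480,700,-20,130)])
print(ctrl.finish_job())
E
```

```text
c [ 591.9 -241.3] size [64. 98.] z 107 yaw -0.082 lab [ 628.7231238  -247.12914015]
c [602.6 -95.7] size [ 56. 114.] z 113 yaw -0.077 lab [ 646.94750496 -101.52768559]
c [611.   60.6] size [ 53. 124.] z 111 yaw -0.071 lab [660.7983734   56.28955435]
the job is handed in; nothing more can be done
None
```

The order is set out and handed in at about 49 s. I found three cartons and three black screwdrivers in the scene, and no fourth carton in any view.

- **Cartons:** all three stand upright in one row with their labels to the aisle. One was knocked about 4 cm aside during the run, so I picked it up and put it back. The last views put their centres within about 5 mm of the deck's middle line and their angle within about 0.02 rad of square. The wrist and top cameras differ by 2–3 mm.
- **Screwdrivers:** I pulled each one from its tube, tilted it in the grip against the tray edge, and laid it in the tray. In the last wrist picture all three lie side by side inside the walls, and nothing in the tray stood above z = 84 mm (34 mm above the deck).
- **Left alone:** I never touched the tape, stapler, can, bolt bin or the red and yellow look-alikes. I did not measure the four protected items again at the end.
- **Off plan:** the first carton's grasp stopped at z = 35 mm instead of 16 mm because of the reach limit, but it held. The tool also drifted up to about 0.09 rad out of vertical by the end, without visible effect.

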